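Fit the tube carrier and reset the shaker

ROBOT

A 7-joint arm with a two-finger parallel gripper is mounted at the origin on the work surface. World frame = base frame: x ahead of the robot, y to its left, z up, the work surface at z = 0. Lengths are in m, angles in rad, forces in N, time in s.
With the tool pointing down it reaches from about 0.35 to 0.9 m from the base axis. Payload 7.2 kg.
Tool frame: the origin (TCP) lies at the very end of the fingers, on their centre line; the grasp point (between the pads) lies 19 mm behind it; z points along the fingers, y is the direction in which the jaws open and shut (so a half turn about z gives the same grasp; the last joint's range is limited). The gripper opens to 85 mm and grips with 20 to 120 N. Pads are 22 mm wide; open, the fingers measure 114 mm over their backs; the gripper's body (76 mm by 85 mm) begins 54 mm behind the grasp point. The pads swing forward as they close: fully open they stand 13 mm farther back than shut.
Start: joints at [-0.068, 0.411, -0.013, 1.596, 0.006, 1.134, -0.082], TCP at [0.625, -0, 0.231] pointing down, gripper open.
Joint ranges: [-2.95, 2.95], [-0.29, 1.99], [-1.47, 1.44], [0.14, 2.54], [-1.03, 4.17], [0.13, 1.85], [-2.86, 2.86]. Speed limits (rad/s): [2.39, 2.39, 3.01, 3.01, 3.14, 3.14, 3.14].

INTERFACE

Orientations are given as a rotation vector (axis times angle).
In Python, from bench import env gives the robot as it stands.
- The arm moves only by the tool carry_out, never from a script. Its argument "targets" is a list of rows, each a list of 3 entries, a list of its own where there are three numbers: the shift along the tool's x, y, z in units of 15 cm (1.0 is 15 cm), then the turn, a rotation vector about the tool's x, y, z in units of 180 degrees (1.0 is 180 degrees), then the opening, from -1 (shut) to 1 (fully open). In form: [[[x, y, z], [rx, ry, rz], fingers], ...]. A call has 1 to 5 rows; each row shifts and turns the commanded pose from where the row before left it, along the tool's axes as they then stand; what a row does not reach is not made up. A row lasts 1/8 s, in which the tool goes at most 62.5 mm and 10.7 degrees, less where a joint would pass 70% of its speed; a pose out of reach is approached as far as the arm can. A call with a number of a shift or a turn outside -1 to 1 is refused whole. A call with a gripper value outside its range is refused whole. The fingers move at their own pace and stop on an object; "force" is the grip in N (left out, the last holds). Time passes only in rows, so rows that do not move let the fingers close. It gives the time, the measured TCP pose, the force and the opening at its end, in the units of the state.
- env.read_state(): the state, without advancing time (a new reading comes with each control period).
- env.get_image(name): name is "scene" or "side" or "wrist"; returns a dict with "color" (480x640x3 uint8, red, green, blue), "range_z" (480x640 float32, m along the optical axis (not along the pixel's ray), 0 where there is no reading), "camera_matrix" (3x3 intrinsics, pixels), "origin" and "orientation" of the camera in the world. Camera axes: x right, y up, looking along -z (the intrinsics and any distortion apply to the point x, -y, -z); pixel columns grow to the right and rows downward; lengths in m; the calibration is good to about 2 mm. A picture is of the moment at which its call begins.
- env.sign_off(): hands the job in, once; it reports no verdict.
The state is a dict: "clock": time; "q": joint angles; "joint_vel": joint speeds; "tau": joint torques, N m; "position": TCP position; "tcp_rot": TCP orientation; "ft_force": force on the tool from outside, world axes, zero at the start; "wrist_torque": the same for the moment, N m; "width": finger opening in m.
Only numpy, scipy, OpenCV 4.12 (cv2) and the standard library are available. Lean on these libraries where they do the work, as an engineer would, in place of code of your own. Each camera call takes 0.05 s, during which the arm holds its last target.

TASK

Get the bench shaker ready for a run: fit the tube carrier whose two holes match the shaker's dowel pins, flat down on the deck, and let go of it. Then take the stylus from the fork stand and, with its tip, press the recessed reset button in the sloped panel fully home and hold it in for about a second. Finally hang the stylus back in the fork, and do not shift or knock over the other things on the bench.

Things in the scene. Friction and masses are not known exactly. Their poses are not given: they have to be found in the camera images.
- shaker: white shaker, fixed, 210 deep (x), 290 mm wide (y), at most 122 mm high; origin on the bench, front (-x) roughly to the robot. Left half (+y): level aluminium deck 170 x 130 mm, 60 mm high, with two steel dowel pins. Right half: console with a panel sloped 38 degrees, low at the front; blank black display at its upper end, reset button's round recess near its middle; black square bezel around the recess; two flat grey keys do nothing.
- deck (a point): point on the deck surface (60 mm above the bench) midway between the two dowel pins; axes as the shaker's. The pins stand at x = +/-42 mm from here (84 mm apart); each is 10 mm in diameter and 18 mm tall, the top 6 mm tapered to 4.4 mm.
- button_face (a point): centre of the reset button's outer face (17 mm wide), at the bottom of a 20 mm wide, 24 mm deep round recess in the panel; moves with the button. z: the panel's outward normal, 38 degrees from vertical towards the shaker's front (-x); the button goes in along -z. y: the shaker's y. The recess admits only a slender tool lined up to within about 18 degrees.
- reset_button (a joint): travel of the spring button: 0 out, 0.006 m fully in; needs 1.8 N to start, about 4.5 N fully in, springs back by itself.
- carrier_wide: tube carrier: white plastic plate 130 (x) x 80 (y) x 10 mm flat on the bench; central upright grey grip fin 40 long (x), 12 thick (y), top 55 mm above the underside; four grey sockets 18 wide, 14 high at x +/-44, y +/-26. Two 13 mm through holes at y = 0, x = +/-42 mm (84 mm apart). Origin: centre of the underside, z up. 0.14 to 0.26 kg.
- carrier_narrow: tube carrier: white plastic plate 130 (x) x 80 (y) x 10 mm flat on the bench; central upright grey grip fin 40 long (x), 12 thick (y), top 55 mm above the underside; four grey sockets 18 wide, 14 high at x +/-44, y +/-26. Two 13 mm through holes at y = 0, x = +/-28 mm (56 mm apart): does not fit the pins. Origin: centre of the underside, z up.
- stylus: stylus tool 166 mm long, hanging upright in the stand's fork. Origin at its tip (lower end), z up along it to the handle. Steel shaft 10 mm in diameter from 0 to 100 mm, black collar 30 mm in diameter from 100 to 106 mm, black square handle 18 x 18 mm (sides along its x and y) from 106 to 166 mm. About 0.12 kg.
- stand: white fork stand, fixed, base 140 x 90 mm; origin on the bench under the hanging place. Level fork plate 8 mm thick, top at 125 mm, 66 mm wide, x = -45 to +77 mm, nothing above it. Its slot, 16 mm wide, runs along x from the open front (-x, roughly to the robot) to x = +10 mm. The shaft stands in the slot, the collar rests on the plate; lift and slide out to the front.
- fork (a point): point on the fork plate's top at the middle of where the stylus hangs (125 mm above the bench), axes as the stand's.
- reagent_bottle: bystander: closed clear glass bottle with a blue cap, 62 mm diameter, 135 mm tall; origin at the centre of its underside
- dish_stack: bystander: stack of three clear culture dishes, 86 mm diameter, 42 mm tall; origin at the centre of its underside
- marker: bystander: white round-ended marker pen lying on the bench, 14 mm thick, about 120 mm long; origin at the middle of the pen's underside
- carton: bystander: white paper carton 75 x 60 x 50 mm; origin at the centre of its underside
- tip_beaker: bystander: clear open plastic beaker, 76 mm diameter, 100 mm tall; origin at the centre of its underside
- flask: bystander: conical glass flask, 72 mm diameter, 125 mm tall; origin at the centre of its underside
- spare_cap: bystander: loose blue bottle cap, 44 mm diameter, 25 mm tall; origin at the centre of its underside
Not all that is in view belongs to the job. There is more than one size of the stylus; the job needs the middle-sized.

How it is judged:
By the outcome, as a careful person would: the job done as asked, in the order asked, and still so for the second after the job is handed in, with the robot touching nothing.
It also fails if it takes over 64 s, if anything falls off the work surface, if the arm or the gripper's body presses on something with over 40 N, if the wrist force passes 120 N, or if a joint passes its speed limit or range.

## Working session

There is one attempt and no reset: what is moved stays moved. The work goes in short steps, Python scripts to look and compute and a tool call to move; the robot and the scene stay as the last step left them, time stands still between calls to the robot, and variables do not carry over. Pictures are saved under pics/ and viewed, and the job is handed in when it is done.

Besides the shell and the picture viewer there is one more tool, called as a command line: name --argument value ..., lists and objects as JSON in quotes. carry_out: Moves the arm, as the interface text tells. Its arguments: {"type":"object","properties":{"targets":{"type":"array"},"force":{"type":"number"}},"required":["targets"]}

```bash
ls; mkdir -p pics
python3 - <<'E'
from bench import env
import cv2, numpy as np, pickle
d={}
for n in ["scene","side","wrist"]:
    im=env.get_image(n); d[n]=im
    cv2.imwrite(f"pics/{n}0.png",im["color"][:,:,::-1])
    print(n,im["camera_matrix"].tolist(),im["origin"],im["orientation"],[k for k in im])
pickle.dump(d,open("im0.pkl","wb"))
print(env.read_state())
E
```

```text
pics
scene [[549.4200089231024, 0.0, 328.8818391940396], [0.0, 549.4200089231024, 236.6514467546357], [0.0, 0.0, 1.0]] [ 1.17367658 -0.49069651  1.11630287] [0.59620496 0.29364804 0.92661914] ['color', 'range_z', 'camera_matrix', 'origin', 'orientation']
side [[521.5930448510256, 0.0, 326.6913247971879], [0.0, 521.5930448510256, 230.30667993120028], [0.0, 0.0, 1.0]] [ 0.1520641  -0.8621799   0.86253309] [ 0.85621815 -0.19383011 -0.42739505] ['color', 'range_z', 'camera_matrix', 'origin', 'orientation']
wrist [[422.3340958019085, 0.0, 318.7268518816052], [0.0, 422.3340958019085, 241.69366980253167], [0.0, 0.0, 1.0]] [0.62465495 0.0786328  0.37252827] [-0.31136546  0.00248495 -0.00042845] ['color', 'range_z', 'camera_matrix', 'origin', 'orientation']
{'clock': 0.15, 'q': array([-0.06819338,  0.41174908, -0.01268676,  1.5968505 ,  0.00557998,
        1.134303  , -0.08219001]), 'joint_vel': array([-0.00042586, -0.00229834,  0.00104691, -0.00456343, -0.00012273,
       -0.00082731,  0.0010461 ]), 'tau': array([ 8.68001844e-04, -6.01035547e+01,  6.82709701e-01, -2.99646127e+01,
        1.39312408e-02,  7.85868731e-03, -1.85852571e-05]), 'position': array([ 6.24615826e-01, -4.60353070e-05,  2.30626401e-01]), 'tcp_rot': array([-2.22085092e+00, -2.22084070e+00,  1.50262407e-03]), 'ft_force': array([-0.52824161,  0.47298591, -0.26254607]), 'wrist_torque': array([ 0.04216111, -0.0668814 ,  0.00465036]), 'width': 0.08517624164550208}
```

View pics/scene0.png

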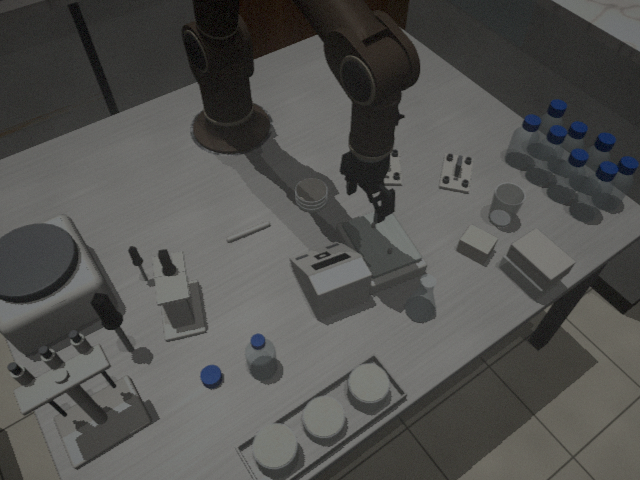

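View pics/side0.png

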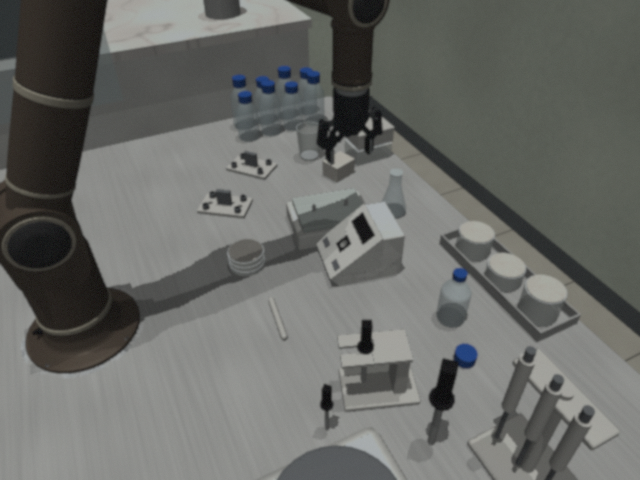

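View pics/wrist0.png

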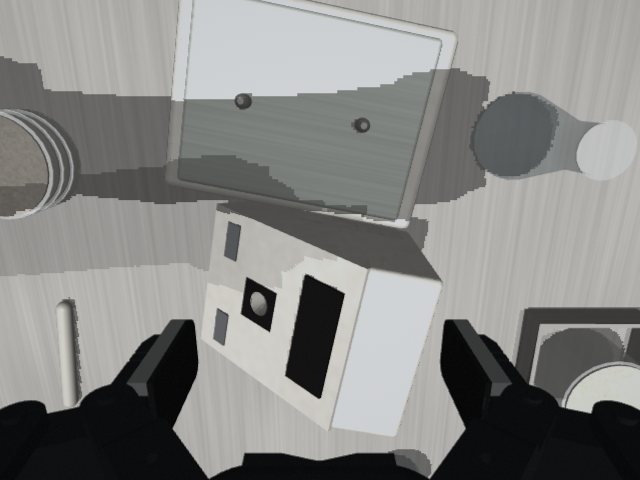

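The wrist view shows the deck pins at about (243,100) and (362,125), and the recess at (259,303). The side view shows the carriers at (225,203) and (252,164), the fork stylus at (366,335), and loose styli at (326,400, small) and (443,385, large).

```bash
cat > h.py <<'E'
import numpy as np, cv2, pickle
from scipy.spatial.transform import Rotation as R
def ray(im,u,v):
    K=im["camera_matrix"]; d=np.array([(u-K[0,2])/K[0,0],-(v-K[1,2])/K[1,1],-1.0])
    return np.array(im["origin"]), R.from_rotvec(im["orientation"]).apply(d)
def plane(im,u,v,z):
    o,d=ray(im,u,v); return o+d*(z-o[2])/d[2]
def dep(im,u,v):
    o,d=ray(im,u,v); return o+d*im["range_z"][int(round(v)),int(round(u))]
def cloud(im):
    v,u=np.mgrid[0:480,0:640]; K=im["camera_matrix"]
    d=np.stack([(u-K[0,2])/K[0,0],-(v-K[1,2])/K[1,1],-np.ones(u.shape)],-1)
    return R.from_rotvec(im["orientation"]).apply(d.reshape(-1,3)).reshape(480,640,3)*im["range_z"][...,None]+im["origin"]
def proj(im,p):
    K=im["camera_matrix"]; c=R.from_rotvec(im["orientation"]).inv().apply(np.array(p)-im["origin"])
    return K[0,2]+K[0,0]*c[0]/-c[2], K[1,2]-K[1,1]*c[1]/-c[2]
def up(im,x0,y0,x1,y1,s,fn):
    cv2.imwrite(fn,cv2.resize(im["color"][y0:y1,x0:x1,::-1],None,fx=s,fy=s,interpolation=cv2.INTER_CUBIC))
E
python3 - <<'E'
from h import *
d=pickle.load(open("im0.pkl","rb")); w=d["wrist"]; s=d["side"]; c=d["scene"]
np.set_printoptions(precision=4,suppress=True)
C=cloud(w)
print("deck",C[60,300],C[150,250]); print("top console",C[350,380],"panel",C[260,230],C[330,260])
for p in [(243,100),(362,125)]: print(plane(w,*p,.078),dep(w,*p))
up(w,170,60,420,180,3,"pics/c1.png"); up(w,190,200,350,350,4,"pics/c2.png")
up(s,180,140,300,230,6,"pics/c3.png"); up(s,300,310,480,450,4,"pics/c4.png"); up(c,380,130,500,210,6,"pics/c5.png"); up(c,80,230,230,350,5,"pics/c6.png")
for n,im,p in [("c1",s,(225,203)),("c2",s,(252,164)),("dish",s,(246,258)),]: print(n,dep(im,*p))
E
```

```text
deck [0.6111 0.1085 0.0591] [0.574  0.0481 0.0604]
top console [ 0.6661 -0.0812  0.1188] panel [ 0.5505 -0.0426  0.0451] [ 0.5768 -0.0923  0.0723]
[0.5739 0.0823 0.078 ] [0.5738 0.0823 0.0775]
[0.6531 0.0663 0.078 ] [0.6531 0.0663 0.077 ]
c1 [0.3941 0.2618 0.0191]
c2 [0.5249 0.4131 0.0174]
dish [0.3667 0.007  0.0428]
```

Run:
```python
import cv2,numpy as np
a=[cv2.imread(f"pics/c{i}.png") for i in (1,2,3,4,5,6)]
def m(x,y):
    W=400;H=300
    f=lambda i:cv2.resize(i,(W,H)); return np.hstack([f(x),f(y)])
cv2.imwrite("pics/m1.png",np.vstack([m(a[2],a[4]),m(a[3],a[5])]))
```

```text
(no output)
```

View pics/m1.png

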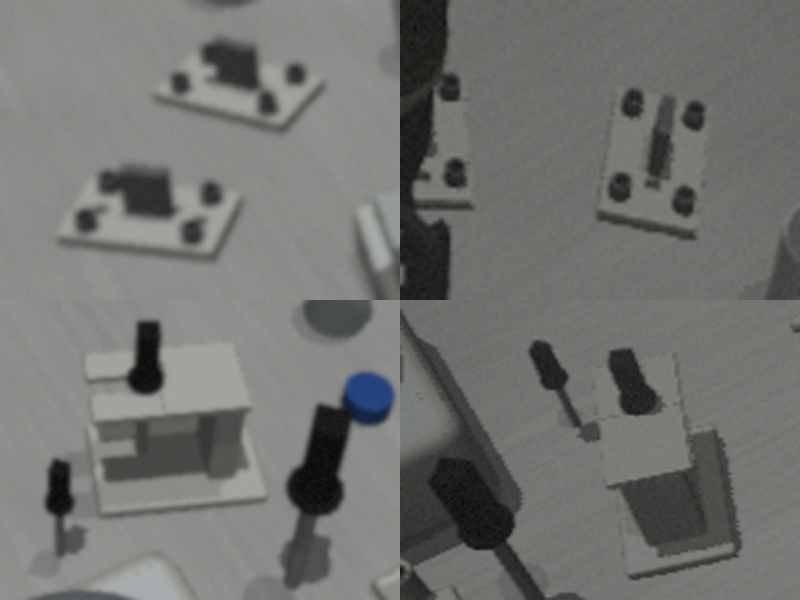

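View pics/c1.png

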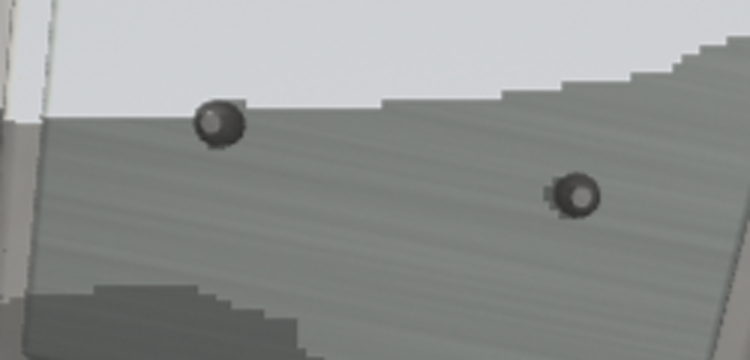

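View pics/c2.png

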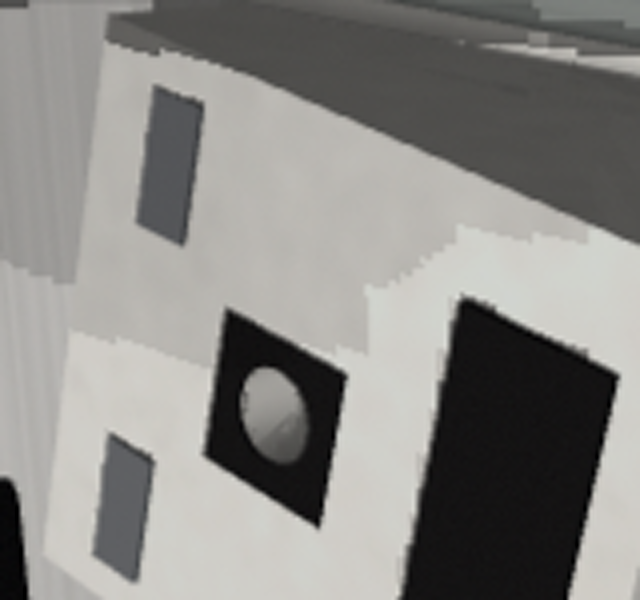

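Candidates: the near carrier at side (225,203) and the far one at side (252,164). Their holes can't be seen from here, so I'm taking the wrist camera over to them.

carry_out --targets '[[[0.3, -0.2, -0.1], [0, 0, 0], 1], [[0.3, -0.2, -0.1], [0, 0, 0], 1], [[0.3, -0.2, -0.1], [0, 0, 0], 1], [[0.3, -0.2, -0.1], [0, 0, 0], 1], [[0.3, -0.2, -0.1], [0, 0, 0], 1]]'

```text
clock: 0.78
position: [0.4737, 0.2262, 0.3067]
tcp_rot: [2.221, 2.221, -0.0]
ft_force: [0.8, 0.7, 0.4]
width: 0.0849
```

Run:
```python
from h import *
from bench import env
np.set_printoptions(precision=4,suppress=True)
w=env.get_image("wrist"); pickle.dump(w,open("w1.pkl","wb")); cv2.imwrite("pics/w1.png",w["color"][:,:,::-1])
d=pickle.load(open("im0.pkl","rb"))["wrist"]
a=plane(d,240,100.7,.078);b=plane(d,363.7,125.3,.078); print(a,b,np.linalg.norm(a-b),(a+b)/2,np.degrees(np.arctan2(*(b-a)[1::-1])))
a=plane(d,243,100.8,.066);b=plane(d,362,125,.066); print(a,b,np.linalg.norm(a-b),(a+b)/2,np.degrees(np.arctan2(*(b-a)[1::-1])))
```

```text
[0.5719 0.0819 0.078 ] [0.6542 0.0661 0.078 ] 0.08384214014473297 [0.613 0.074 0.078] -10.839751123213194
[0.5718 0.0819 0.066 ] [0.6542 0.0658 0.066 ] 0.08400639399279038 [0.613  0.0739 0.066 ] -11.076639063769102
```

View pics/w1.png

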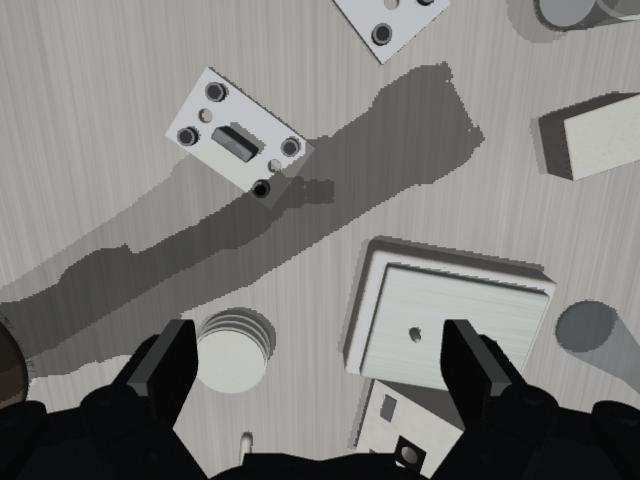

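Run:
```python
from h import *
np.set_printoptions(precision=4,suppress=True)
w=pickle.load(open("w1.pkl","rb")); up(w,150,50,330,210,4,"pics/c7.png")
a=plane(w,205,115,.01);b=plane(w,275,166,.01); print(a,b,np.linalg.norm(a-b),(a+b)/2)
C=cloud(w); m=(C[...,2]>.0515)&(C[...,2]<.06); m[:,330:]=0; m[:60]=0; m[240:]=0
P=C[m][:,:2]; print(len(P)); print(cv2.minAreaRect(P.astype(np.float32)), C[m][:,2].mean())
m=(C[...,2]>.006)&(C[...,2]<.014); m[:,330:]=0; m[:60]=0; m[240:]=0
P=C[m][:,:2]; print(len(P),cv2.minAreaRect(P.astype(np.float32)))
```

```text
[0.36   0.2962 0.01  ] [0.4281 0.2458 0.01  ] 0.08471495777109936 [0.394 0.271 0.01 ]
577
((0.3933008015155792, 0.2710856795310974), (0.012272571213543415, 0.03968508914113045), 53.740360260009766) 0.05420231910008907
8114 ((0.39293456077575684, 0.27097561955451965), (0.08050515502691269, 0.1301889717578888), 53.48585891723633)
```

View pics/c7.png

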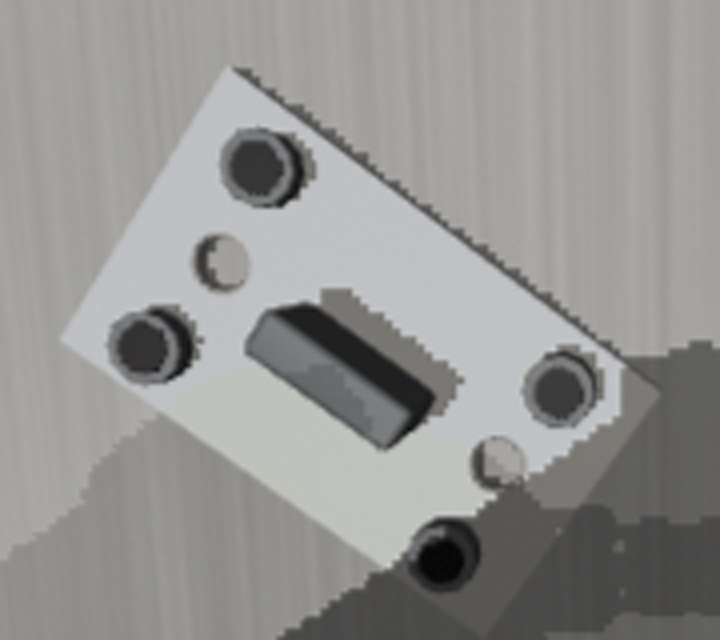

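The near carrier (wrist (240,140)) has holes 84.7 mm apart on a 130 mm plate, so it is carrier_wide; the far one at the top of the frame is the other. The fin's rectangle (12.3 x 39.7 mm, top at 54 mm) agrees. I'm going for its fin.

```bash
cat > plan.py <<'E'
from h import *
def rows(pos,rot,tp,tr,n):
    """rot,tr Rotation; prints n rows in tool units"""
    rel=(rot.inv()*tr).as_rotvec(); out=[]
    p=np.array(pos,float); r=rot
    for i in range(n):
        s=(np.array(tp)-pos)/n
        out.append(np.r_[r.inv().apply(s)/.15, rel/n/np.pi]); r=r*R.from_rotvec(rel/n)
    print("rows",n,"mm/row",1000*np.linalg.norm(s),"deg/row",np.degrees(np.linalg.norm(rel))/n)
    for o in out: print([[round(float(x),3) for x in o[:3]],[round(float(x),3) for x in o[3:]]])
def down(yawdeg): # tool z down, tool y at world angle yawdeg
    a=np.radians(yawdeg); y=np.array([np.cos(a),np.sin(a),0]); z=np.array([0,0,-1.]); x=np.cross(y,z)
    return R.from_matrix(np.c_[x,y,z])
def cur():
    from bench import env
    s=env.read_state(); return s["position"],R.from_rotvec(s["tcp_rot"]),s
E
python3 - <<'E'
from plan import *
p,r,s=cur(); print(p,s["q"])
rows(p,r,[.3935,.271,.10],down(53.6),6)
E
```

```text
[0.46965549 0.23402704 0.30892494] [-0.41927342  0.18607353 -0.15511342  1.72136782  0.02597918  1.23360078
 -0.57166415]
rows 6 mm/row 37.57078071474971 deg/row 8.851249057987348
[[0.041, -0.084, 0.232], [0.0, -0.0, -0.049]]
[[0.053, -0.077, 0.232], [0.0, -0.0, -0.049]]
[[0.065, -0.068, 0.232], [0.0, -0.0, -0.049]]
[[0.074, -0.057, 0.232], [0.0, -0.0, -0.049]]
[[0.083, -0.045, 0.232], [0.0, -0.0, -0.049]]
[[0.089, -0.031, 0.232], [0.0, -0.0, -0.049]]
```

carry_out --targets '[[[0.04, -0.08, 0.23], [0, 0, -0.05], 1], [[0.05, -0.08, 0.23], [0, 0, -0.05], 1], [[0.07, -0.07, 0.23], [0, 0, -0.05], 1], [[0.08, -0.06, 0.23], [0, 0, -0.05], 1], [[0.08, -0.04, 0.23], [0, 0, -0.05], 1]]'

```text
clock: 1.45
position: [0.4109, 0.256, 0.1327]
tcp_rot: [-1.195, -2.906, -0.0]
ft_force: [1.3, -0.4, -0.1]
width: 0.086
```

carry_out --targets '[[[0, 0, 0], [0, 0, 0], 0.3], [[0, 0, 0], [0, 0, 0], 0.3]]'

```text
clock: 1.7
position: [0.4125, 0.256, 0.1348]
tcp_rot: [1.207, 2.899, 0.001]
ft_force: [-0.1, 0.2, 0.2]
width: 0.0557
```

Run:
```python
from plan import *
p,r,s=cur(); print(p,s["q"],s["width"],r.as_matrix())
rows(p,r,[.3935,.271,.045],down(53.6),2)
```

```text
[0.41246978 0.25603154 0.13479718] [-0.41469573  0.30840128 -0.28767759  2.01903448  0.11760501  0.82845328
  0.01246754] 0.0556752773872301 [[-7.04390912e-01  7.09811477e-01  1.05351352e-03]
 [ 7.09812122e-01  7.04390922e-01  4.24995274e-04]
 [-4.40418835e-04  1.04715948e-03 -9.99999355e-01]]
rows 2 mm/row 46.49580696280376 deg/row 4.409931605073992
[[0.08, -0.01, 0.299], [0.0, 0.0, -0.024]]
[[0.081, -0.004, 0.299], [0.0, 0.0, -0.024]]
```

carry_out --targets '[[[0.08, -0.01, 0.28], [0, 0, -0.024], 0.3], [[0.08, -0.004, 0.28], [0, 0, -0.024], 0.3], [[0, 0, 0], [0, 0, 0], 0.3], [[0, 0, 0], [0, 0, 0], 0.3]]'

```text
clock: 2.2
position: [0.3941, 0.2712, 0.0516]
tcp_rot: [0.985, 2.981, 0.003]
ft_force: [0.4, 0.6, 0.4]
width: 0.0556
```

Run:
```python
from plan import *
from bench import env
p,r,s=cur(); print(p,s["width"],r.as_matrix()[:,1])
rows(p,r,[.3935,.271,.024],down(53.6),1)
w=env.get_image("wrist"); cv2.imwrite("pics/w2.png",w["color"][:,:,::-1])
```

```text
[0.39413606 0.27121185 0.05162539] 0.055565997544670585 [0.59558665 0.80328795 0.00224098]
rows 1 mm/row 27.633528003574966 deg/row 0.21368219286171453
[[0.003, -0.004, 0.184], [0.001, 0.0, -0.001]]
```

View pics/w2.png

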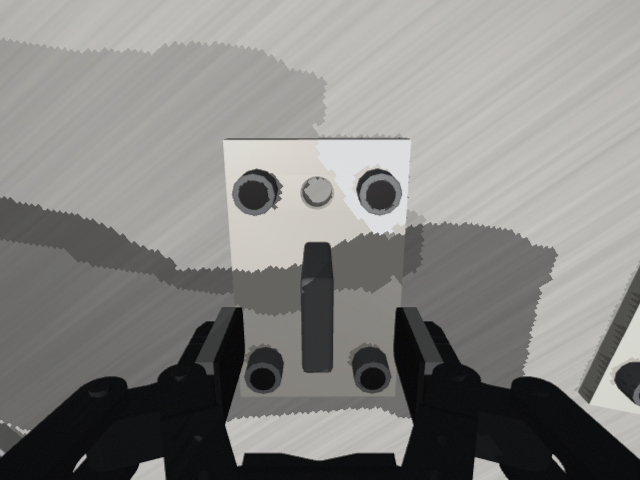

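The fin (column 318) sits centred between the fingers (243 and 397). Descending and gripping.

carry_out --targets '[[[0.003, -0.004, 0.18], [0, 0, 0], 0.3], [[0, 0, 0], [0, 0, 0], -1], [[0, 0, 0], [0, 0, 0], -1], [[0, 0, 0], [0, 0, 0], -1], [[0, 0, 0], [0, 0, 0], -1]]' --force 60

```text
clock: 2.88
position: [0.3926, 0.2711, 0.0242]
tcp_rot: [0.981, 2.983, 0.003]
ft_force: [-1.2, -0.4, 8.8]
width: 0.0112
```

carry_out --targets '[[[0, 0, 0], [0, 0, 0], -1], [[0, 0, -0.3], [0, 0, 0], -1], [[0, 0, -0.3], [0, 0, 0], -1], [[0, 0, -0.3], [0, 0, 0], -1], [[0, 0, 0], [0, 0, 0], -1]]'

```text
clock: 3.5
position: [0.3934, 0.272, 0.1616]
tcp_rot: [0.979, 2.98, 0.009]
ft_force: [0.1, -0.2, -2.8]
width: 0.011
```

Run:
```python
from plan import *
from bench import env
p,r,s=cur(); print(p,s["width"],r.as_matrix()[:,1],s["ft_force"])
rows(p,r,[.613,.074,.175],down(79.),6)
w=env.get_image("wrist"); cv2.imwrite("pics/w3.png",w["color"][:,:,::-1]); pickle.dump(w,open("w3.pkl","wb"))
```

```text
[0.39339737 0.27196367 0.16157528] 0.011041645463812876 [0.593215   0.80501514 0.00682541] [ 0.10952584 -0.17127709 -2.83674124]
rows 6 mm/row 49.327464060298084 deg/row 4.231727071988056
[[-0.327, -0.032, -0.014], [0.0, 0.0, -0.024]]
[[-0.324, -0.056, -0.014], [0.0, 0.0, -0.024]]
[[-0.319, -0.08, -0.015], [0.0, 0.0, -0.024]]
[[-0.312, -0.103, -0.015], [0.0, 0.0, -0.024]]
[[-0.303, -0.126, -0.015], [0.0, 0.0, -0.024]]
[[-0.293, -0.148, -0.015], [0.0, 0.0, -0.024]]
```

View pics/w3.png

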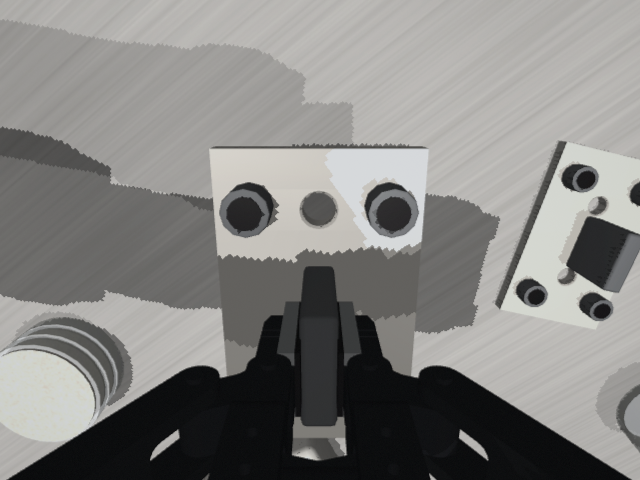

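```bash
cat > hole.py <<'E'
from plan import *
def meas(w,s,box,zpl):
    x0,y0,x1,y1=box
    p=s["position"]; r=R.from_rotvec(s["tcp_rot"])
    C=cloud(w); m=np.zeros((480,640),bool); m[y0:y1,x0:x1]=1
    Q=r.inv().apply(C[m]-p); sel=abs(Q[:,2]-zpl)<.006; Q=Q[sel]
    A=np.c_[Q[:,:2],np.ones(len(Q))]; co,*_=np.linalg.lstsq(A,Q[:,2],rcond=None); print("plane tool z=",co,"n",len(Q))
    return C,p,r,co
E
python3 - <<'E'
from hole import *
from bench import env
np.set_printoptions(precision=4,suppress=True)
s=env.read_state(); w=pickle.load(open("w3.pkl","rb"))
C,p,r,co=meas(w,s,(225,155,410,240),.0142)
g=cv2.cvtColor(w["color"],cv2.COLOR_RGB2GRAY)
sub=g[180:240,292:346]; print(sub[::6,::4])
def tool(u,v):
    o,d=ray(w,u,v); o=r.inv().apply(o-p); d=r.inv().apply(d)
    t=(co[2]+co[0]*o[0]+co[1]*o[1]-o[2])/(d[2]-co[0]*d[0]-co[1]*d[1]); return o+t*d
for uv in [(319,209),(300.5,209),(337,209),(319,191.5),(319,226.5),(210,148),(428,149)]: print(uv,tool(*uv))
E
```

```text
plane tool z= [-0.0091 -0.0025  0.0133] n 10921
[[201 200 201 200 200 200 200 200 199 199 216 216 216 216]
 [200 199 200 199 199 199 198 198 198 198 197 217 217 216]
 [204 203 203 203 203 155 127 133 107 199 200 199 216 216]
 [202 202 203 112  83  82  81  82  83  82 105 199 199 214]
 [202 202 164  82  81  83  85  83  84  83  83 154 198 198]
 [200 200 136  73  85  83  85  84  83  82  83  85 197 196]
 [200 199 176  78  74  83  83  82  83  83  82 162 196 196]
 [198 198 198 169 128  73  77  80  83 111 166 195 195 195]
 [197 197 197 196 196 192 168 167 187 195 195 194 194 194]
 [194 194 194 193 193 194 193 193 193 193 192 193 192 192]]
(319, 209) [0.0411 0.0015 0.0129]
(300.5, 209) [ 0.0411 -0.0055  0.0129]
(337, 209) [0.0411 0.0084 0.0129]
(319, 191.5) [0.0479 0.0015 0.0128]
(319, 226.5) [0.0342 0.0015 0.0129]
(210, 148) [ 0.064  -0.0381  0.0128]
(428, 149) [0.0635 0.0412 0.0126]
```

Run:
```python
from plan import *
p,r,s=cur(); rows(p,r,[.708,.0555,.29],down(79.),9)
```

```text
rows 9 mm/row 44.8674231542687 deg/row 2.8211663161839082
[[-0.283, 0.011, -0.096], [0.0, 0.0, -0.016]]
[[-0.283, -0.003, -0.096], [0.0, 0.0, -0.016]]
[[-0.283, -0.017, -0.096], [0.0, 0.0, -0.016]]
[[-0.281, -0.031, -0.096], [0.0, 0.0, -0.016]]
[[-0.28, -0.045, -0.096], [0.0, 0.0, -0.016]]
[[-0.277, -0.059, -0.097], [0.0, 0.0, -0.016]]
[[-0.274, -0.073, -0.097], [0.0, 0.0, -0.016]]
[[-0.27, -0.086, -0.097], [0.0, 0.0, -0.016]]
[[-0.265, -0.099, -0.097], [0.0, 0.0, -0.016]]
```

carry_out --targets '[[[-0.28, 0.01, -0.1], [0, 0, -0.016], -1], [[-0.28, 0, -0.1], [0, 0, -0.016], -1], [[-0.28, -0.02, -0.1], [0, 0, -0.016], -1], [[-0.28, -0.03, -0.1], [0, 0, -0.016], -1], [[-0.28, -0.045, -0.1], [0, 0, -0.016], -1]]'

```text
clock: 4.18
position: [0.5665, 0.1513, 0.2314]
tcp_rot: [-0.595, -3.082, 0.002]
ft_force: [-0.1, 0.2, -1.8]
width: 0.0112
```

carry_out --targets '[[[-0.28, -0.06, -0.1], [0, 0, -0.016], -1], [[-0.27, -0.07, -0.1], [0, 0, -0.016], -1], [[-0.27, -0.09, -0.1], [0, 0, -0.016], -1], [[-0.26, -0.1, -0.1], [0, 0, -0.016], -1], [[0, 0, 0], [0, 0, 0], -1]]'

```text
clock: 4.8
position: [0.7082, 0.0537, 0.2906]
tcp_rot: [-0.293, -3.127, 0.003]
ft_force: [0.4, -0.1, -2.6]
width: 0.0109
```

carry_out --targets '[[[0, 0, 0], [0, 0, 0], -1], [[0, 0, 0], [0, 0, 0], -1]]'

```text
clock: 5.05
position: [0.7053, 0.0587, 0.2917]
tcp_rot: [-0.283, -3.127, -0.0]
ft_force: [0.0, 0.1, -2.3]
width: 0.011
```

Run:
```python
from plan import *
from bench import env
p,r,s=cur(); print(p,s["width"],r.as_matrix()[:,1],s["ft_force"],s["joint_vel"])
w=env.get_image("wrist"); cv2.imwrite("pics/w4.png",w["color"][:,:,::-1]); pickle.dump((w,s),open("w4.pkl","wb"))
```

```text
[0.70532663 0.05870067 0.29172076] 0.01098768990177047 [ 1.79712133e-01  9.83719232e-01 -1.49435708e-04] [ 0.03537121  0.10855697 -2.25344174] [-0.00228907 -0.00808986  0.00203565 -0.00672181  0.00257676  0.00135557
  0.0018367 ]
```

View pics/w4.png

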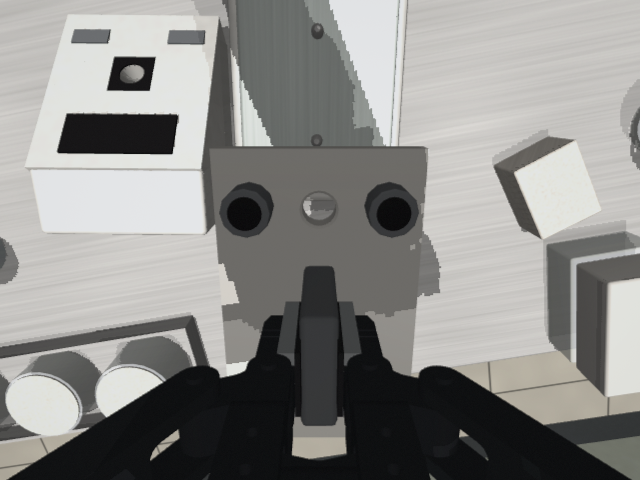

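Run:
```python
from hole import *
w,s=pickle.load(open("w4.pkl","rb"))
a=cv2.resize(w["color"][15:45,295:340,::-1],None,fx=12,fy=12,interpolation=cv2.INTER_NEAREST)
b=cv2.resize(w["color"][125:155,295:340,::-1],None,fx=12,fy=12,interpolation=cv2.INTER_NEAREST)[:230]
cv2.imwrite("pics/c8.png",np.vstack([a[:360],b]))
```

```text
(no output)
```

View pics/c8.png

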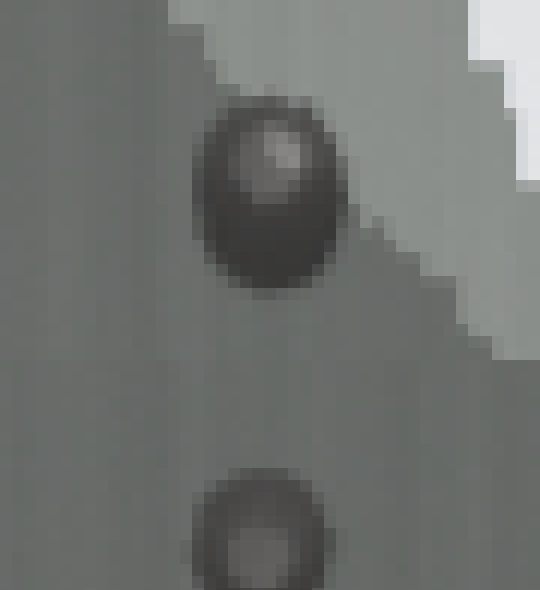

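Run:
```python
from hole import *
np.set_printoptions(precision=4,suppress=True)
w,s=pickle.load(open("w4.pkl","rb"))
C,p,r,co=meas(w,s,(225,155,410,180),.0142)
a=plane(w,317,28.1,.078); b=plane(w,316.6,140.3,.078)
print(a,b,np.linalg.norm(a-b),(a+b)/2, np.degrees(np.arctan2(*(b-a)[1::-1])))
print("tool",r.inv().apply(a-p),r.inv().apply(b-p),r.inv().apply((a+b)/2-p))
def tool(u,v):
    o,d=ray(w,u,v); o=r.inv().apply(o-p); d=r.inv().apply(d)
    t=(co[2]+co[0]*o[0]+co[1]*o[1]-o[2])/(d[2]-co[0]*d[0]-co[1]*d[1]); return o+t*d
g=cv2.cvtColor(w["color"],cv2.COLOR_RGB2GRAY)
up(w,290,180,350,235,8,"pics/c9.png")
for uv in [(319,207.5),(210,148),(427,148)]: print(uv,tool(*uv))
```

```text
plane tool z= [-0.013   0.0009  0.0157] n 4607
[0.5716 0.0819 0.078 ] [0.6534 0.0664 0.078 ] 0.08332103275036204 [0.6125 0.0741 0.078 ] -10.699462823967249
tool [ 0.1353 -0.0012  0.214 ] [ 0.052  -0.0017  0.2138] [ 0.0937 -0.0015  0.2139]
(319, 207.5) [0.0419 0.0002 0.0151]
(210, 148) [ 0.0641 -0.0394  0.0148]
(427, 148) [0.0641 0.0396 0.0149]
```

View pics/c9.png

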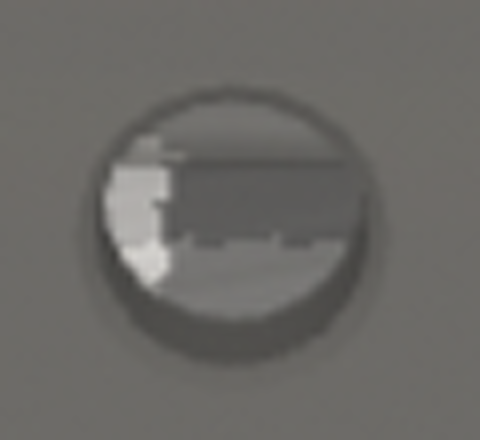

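Pin midpoint from both views agrees within 0.5 mm: (0.6125, 0.0741), pin spacing 83.3–84.0 mm, yaw about −10.9°. The held carrier sits centred in the hand (hole at tool x = 42 mm, y = 0).

Run:
```python
from plan import *
p,r,s=cur(); print(p);rows(p,r,[.6122,.0741,.118],down(79.15),5)
```

```text
[0.70551205 0.05859885 0.29215961]
rows 5 mm/row 39.637857948313595 deg/row 0.09991394791803468
[[0.126, -0.002, 0.232], [-0.0, -0.0, 0.001]]
[[0.126, -0.002, 0.232], [-0.0, -0.0, 0.001]]
[[0.126, -0.002, 0.232], [-0.0, -0.0, 0.001]]
[[0.126, -0.003, 0.232], [-0.0, -0.0, 0.001]]
[[0.126, -0.003, 0.232], [-0.0, -0.0, 0.001]]
```

carry_out --targets '[[[0.315, -0.005, 0.05], [0, 0, 0.001], -1], [[0.315, -0.007, 0.15], [0, 0, 0.001], -1], [[0, 0, 0.3], [0, 0, 0.001], -1], [[0, 0, 0.3], [0, 0, 0], -1], [[0, 0, 0.3], [0, 0, 0], -1]]'

```text
clock: 5.72
position: [0.6127, 0.0735, 0.1272]
tcp_rot: [0.299, 3.126, 0.0]
ft_force: [0.4, -0.1, -2.6]
width: 0.0114
```

carry_out --targets '[[[0, 0, 0], [0, 0, 0], -1], [[0, 0, 0], [0, 0, 0], -1], [[0, 0, 0], [0, 0, 0], -1]]'

```text
clock: 6.1
position: [0.6145, 0.0734, 0.1302]
tcp_rot: [0.3, 3.124, 0.001]
ft_force: [1.0, 0.4, -1.5]
width: 0.0108
```

Run:
```python
from plan import *
from bench import env
p,r,s=cur(); print(p,s["width"],r.as_matrix()[:,1],s["ft_force"])
rows(p,r,[.6122,.0741,.11],down(79.15),1)
w=env.get_image("wrist"); cv2.imwrite("pics/w5.png",w["color"][:,:,::-1]); pickle.dump((w,s),open("w5.pkl","wb"))
w=env.get_image("scene"); up(w,250,170,460,340,3.5,"pics/s5.png")
```

```text
[0.61451352 0.07344761 0.1302485 ] 0.010773888139199226 [0.19028799 0.98172746 0.0012944 ] [ 0.96721426  0.39214281 -1.45658582]
rows 1 mm/row 20.390679285976926 deg/row 0.24949792453276964
[[0.016, 0.001, 0.135], [0.0, 0.001, -0.001]]
```

View pics/w5.png

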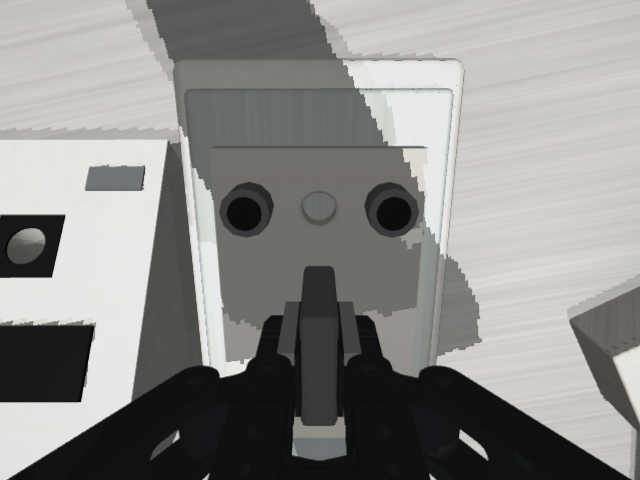

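View pics/s5.png

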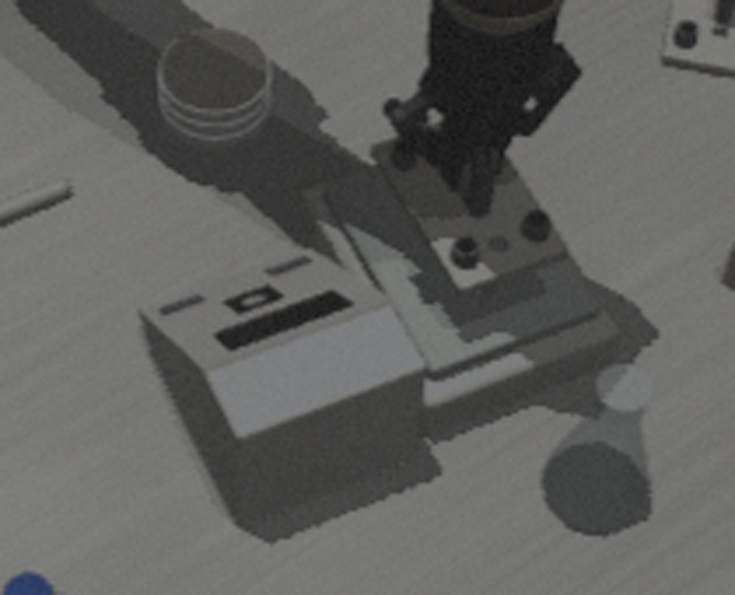

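carry_out --targets '[[[0.016, 0.001, 0.06], [0, 0, 0], -1], [[0, 0, 0.07], [0, 0, 0], -1], [[0, 0, 0], [0, 0, 0], -1], [[0, 0, 0], [0, 0, 0], -1]]'

```text
clock: 6.7
position: [0.6108, 0.0736, 0.108]
tcp_rot: [-0.3, -3.127, 0.0]
ft_force: [0.0, 0.3, -1.3]
width: 0.0111
```

Run:
```python
from plan import *
from bench import env
p,r,s=cur(); print(p,s["width"],r.as_matrix()[:,1],s["ft_force"])
rows(p,r,[.6122,.0741,.085],down(79.15),1)
```

```text
[0.61080096 0.07358    0.10804472] 0.011063485257194855 [ 1.90438182e-01  9.81699187e-01 -6.97749399e-05] [ 0.0274025   0.34305146 -1.29202222]
rows 1 mm/row 23.093006311914813 deg/row 0.1304805397197539
[[-0.009, 0.005, 0.154], [-0.0, -0.0, -0.001]]
```

Run:
```python
from plan import *
from bench import env
for i in range(5):
    env.get_image("wrist"); p,r,s=cur(); print(p,r.as_matrix()[:,1])
```

```text
[0.610967   0.07361662 0.10830157] [1.90441200e-01 9.81698599e-01 1.00811955e-04]
[0.61102634 0.07361218 0.10841459] [1.90480566e-01 9.81690956e-01 1.44444634e-04]
[0.61106276 0.07360747 0.10852154] [1.90476108e-01 9.81691815e-01 1.82158340e-04]
[0.61104875 0.07362594 0.10852493] [1.90481053e-01 9.81690849e-01 2.15056369e-04]
[0.61102916 0.0735652  0.10853871] [1.90488066e-01 9.81689500e-01 1.50023467e-04]
```

carry_out --targets '[[[-0.007, 0.005, 0], [0, 0, 0], -1], [[0, 0, 0.04], [0, 0, 0], -1], [[0, 0, 0.04], [0, 0, 0], -1], [[0, 0, 0], [0, 0, 0], -1]]'

```text
clock: 7.45
position: [0.6114, 0.074, 0.0954]
tcp_rot: [-0.3, -3.126, 0.001]
ft_force: [0.2, 0.7, -1.5]
width: 0.0109
```

Run:
```python
from plan import *
p,r,s=cur(); print(p,s["ft_force"],s["wrist_torque"])
```

```text
[0.61141797 0.07397729 0.09535163] [ 0.23444154  0.69264511 -1.51804953] [-0.00381252 -0.04021963 -0.02266019]
```

carry_out --targets '[[[-0.003, 0, 0.03], [0, 0, 0], -1], [[0, 0, 0.03], [0, 0, 0], -1], [[0, 0, 0.02], [0, 0, 0], -1], [[0, 0, 0], [0, 0, 0], -1], [[0, 0, 0], [0, 0, 0], -1]]'

```text
clock: 8.07
position: [0.6125, 0.074, 0.0843]
tcp_rot: [0.301, 3.127, 0.0]
ft_force: [0.3, -0.3, -0.0]
width: 0.0113
```

Run:
```python
from plan import *
from bench import env
p,r,s=cur(); print(p,s["ft_force"],s["wrist_torque"])
w=env.get_image("wrist"); cv2.imwrite("pics/w6.png",w["color"][:,:,::-1])
```

```text
[0.61250075 0.07402767 0.08432216] [ 0.28341817 -0.34689622 -0.00244073] [-0.00798637 -0.01209203 -0.02414658]
```

View pics/w6.png

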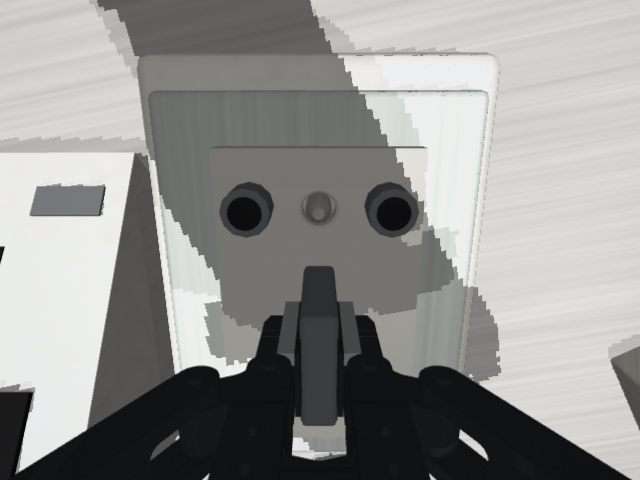

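The pin is visible up through the hole at (318,207), the underside height works out to 0.060 and the wrist load has gone to zero, so it is seated. Releasing.

carry_out --targets '[[[0, 0, 0], [0, 0, 0], 0], [[0, 0, 0], [0, 0, 0], 0], [[0, 0, 0], [0, 0, 0], 0], [[0, 0, -0.2], [0, 0, 0], 0], [[0, 0, -0.4], [0, 0, 0], 0]]'

```text
clock: 8.75
position: [0.6108, 0.0736, 0.1728]
tcp_rot: [-0.3, -3.122, 0.002]
ft_force: [1.7, -0.7, 1.4]
width: 0.0426
```

carry_out --targets '[[[-0.1, 0, -0.38], [0, 0, 0], 0], [[-0.2, 0, -0.3], [0, 0, 0], 0], [[-0.2, 0, -0.2], [0, 0, 0], 0], [[0, 0, 0], [0, 0, 0], 0], [[0, 0, 0], [0, 0, 0], 0]]'

```text
clock: 9.38
position: [0.6852, 0.06, 0.305]
tcp_rot: [-0.3, -3.125, 0.0]
ft_force: [-0.3, -0.4, -0.5]
width: 0.0424
```

Run:
```python
from plan import *
from bench import env
p,r,s=cur(); print(p,s["width"],s["q"])
w=env.get_image("wrist"); cv2.imwrite("pics/w7.png",w["color"][:,:,::-1]); pickle.dump((w,s),open("w7.pkl","wb"))
```

```text
[0.68515552 0.05996322 0.30497279] 0.04243934007401597 [ 0.0159952   0.4962448  -0.27500368  1.30461665  0.13210921  1.36044703
  1.12426624]
```

View pics/w7.png

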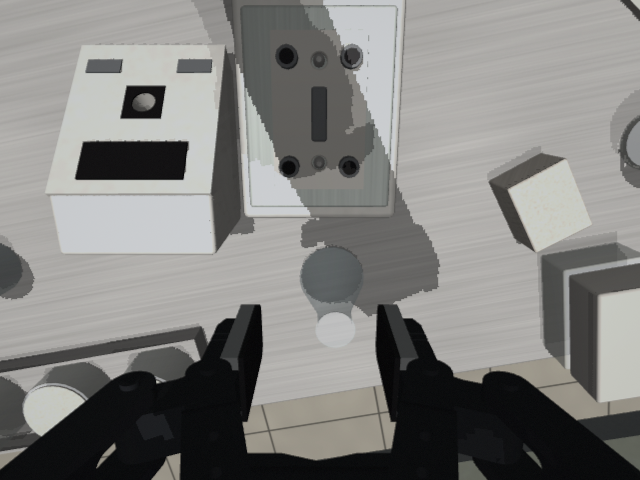

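Both pins show in the holes at (319,59) and (319,163), with the carrier flat. Now I'm measuring the carrier height, the recess and the fork.

Run:
```python
from plan import *
np.set_printoptions(precision=4,suppress=True)
w,s=pickle.load(open("w7.pkl","rb")); C=cloud(w)
for uv in [(282,100),(350,110),(300,35),(300,180)]: print("plate",C[uv[1],uv[0]])
d0=pickle.load(open("im0.pkl","rb"))
for nm,im in [("w7",w),("w0",d0["wrist"])]:
    g=cv2.cvtColor(im["color"],cv2.COLOR_RGB2GRAY); C=cloud(im)
    m=(g<45).astype(np.uint8)
    cs,_=cv2.findContours(m,cv2.RETR_CCOMP,cv2.CHAIN_APPROX_NONE)
    for c in cs:
        A=cv2.contourArea(c); (x,y),(a,b),t=cv2.minAreaRect(c)
        if 400<A<6000 and y<400 and C[int(c[0,0,1]),int(c[0,0,0]),2]>.03 and abs(x-180)<160: print(nm,A,(x,y),(a,b),c.reshape(-1,2).mean(0))
# panel plane from w0 and w7
for nm,im,box in [("w7",w,(75,48,215,185)),("w0",d0["wrist"],(225,250,290,330))]:
    C=cloud(im); P=C[box[1]:box[3],box[0]:box[2]].reshape(-1,3)
    P=P[(P[:,2]>.03)&(P[:,2]<.12)]
    for k in range(6):
        c=P.mean(0); n=np.linalg.svd(P-c,full_matrices=False)[2][2]; n*=np.sign(n[2]); dd=(P-c)@n; P=P[abs(dd)<max(.0015,2*dd.std())]
    print(nm,"n",n,"c",c,"tilt",np.degrees(np.arccos(n[2])),"az",np.degrees(np.arctan2(n[1],n[0])),len(P),dd.std())
s0=d0["side"]
C=cloud(s0); print("fork plate",C[345,395],C[385,395],C[343,350]); print("handle",C[335,366],C[325,366])
m=(C[...,2]>.119)&(C[...,2]<.131); m[:,:320]=0; m[:,425:]=0; m[:310]=0
P=C[m][:,:2]; print(len(P),cv2.minAreaRect(P.astype(np.float32)))
for n,uv in [("small",(326,395)),("big",(445,380)),("bottle",(458,275)),("cap",(465,355))]: print(n,C[uv[1],uv[0]])
```

```text
plate [0.5966 0.0453 0.069 ]
plate [0.6156 0.1006 0.0692]
plate [0.5505 0.0706 0.0693]
plate [0.6662 0.0464 0.0689]
w7 3770.5 (131.5, 160.0) (36.0, 111.0) [132.1864 160.3405]
w7 1127.5 (142.5, 102.0) (30.0, 43.0) [142.837  102.1111]
w0 1092.0 (257.9864807128906, 304.0810852050781) (31.235809326171875, 47.84010696411133) [258.3175 303.746 ]
w0 4118.0 (312.44549560546875, 335.98748779296875) (42.118080139160156, 116.44786071777344) [313.8285 334.8577]
w7 n [-0.6125  0.1238  0.7807] c [ 0.5845 -0.0701  0.0747] tilt 38.67411352017949 az 168.57782026058413 16687 0.0008971368460805053
w0 n [-0.6037  0.1187  0.7884] c [ 0.5744 -0.0599  0.065 ] tilt 37.96828479963831 az 168.87961121546127 4791 0.0005397642760072328
fork plate [ 0.5036 -0.4059  0.1262] [ 0.4977 -0.4284  0.0396] [ 0.4352 -0.3681  0.127 ]
handle [ 0.4505 -0.3938  0.1693] [ 0.4518 -0.3896  0.1898]
3133 ((0.41414812207221985, -0.46156078577041626), (0.26904287934303284, 0.141470268368721), 54.04848098754883)
small [ 0.3548 -0.4375  0.12  ]
big [ 0.4981 -0.5405  0.2049]
bottle [ 0.6989 -0.3223  0.1359]
cap [ 0.6612 -0.4233  0.0244]
```

Run:
```python
from plan import *
np.set_printoptions(precision=4,suppress=True)
w,s=pickle.load(open("w7.pkl","rb")); d0=pickle.load(open("im0.pkl","rb"))["wrist"]
def pl(im,u,v,n,c):
    o,d=ray(im,u,v); return o+d*((c-o)@n)/(d@n)
n=np.array([-.6044,.1175,.7880])
for nm,im,c in [("w7",w,[ 0.5845,-0.0701,0.0747]),("w0",d0,[0.5744,-0.0599,0.065])]:
    g=cv2.cvtColor(im["color"],cv2.COLOR_RGB2GRAY); m=(g<45).astype(np.uint8)
    cs,_=cv2.findContours(m,cv2.RETR_EXTERNAL,cv2.CHAIN_APPROX_NONE)
    for q in cs:
        A=cv2.contourArea(q)
        if 1000<A<1200 and q[:,0,1].mean()<400 and abs(q[:,0,0].mean()-200)<90:
            k=cv2.approxPolyDP(q,5,True).reshape(-1,2)
            P=np.array([pl(im,u,v,n,np.array(c)) for u,v in k]); print(nm,k.tolist(),P,"C",P.mean(0),[np.linalg.norm(P[i]-P[i-1]) for i in range(len(P))])
            print("face",P.mean(0)-.024*n)
# grey disk (button) in recess
up(w,110,75,180,130,8,"pics/c10.png")
```

```text
w7 [[127, 87], [121, 117], [160, 116], [164, 87]] [[ 0.5602 -0.0849  0.0583]
 [ 0.5842 -0.0897  0.0774]
 [ 0.5897 -0.0575  0.0768]
 [ 0.5663 -0.0535  0.0583]] C [ 0.5751 -0.0714  0.0677] [np.float64(0.03204565540089558), np.float64(0.031111069039353147), np.float64(0.032661528770998184), np.float64(0.030105014348255042)]
face [ 0.5896 -0.0742  0.0488]
w0 [[247, 278], [242, 313], [269, 330], [275, 294]] [[ 0.566  -0.0535  0.0576]
 [ 0.5602 -0.0847  0.0578]
 [ 0.5846 -0.0895  0.0773]
 [ 0.5904 -0.0585  0.077 ]] C [ 0.5753 -0.0715  0.0674] [np.float64(0.03159380455409837), np.float64(0.031742395771687), np.float64(0.0315739396591473), np.float64(0.03144308565312698)]
face [ 0.5898 -0.0744  0.0485]
```

View pics/c10.png

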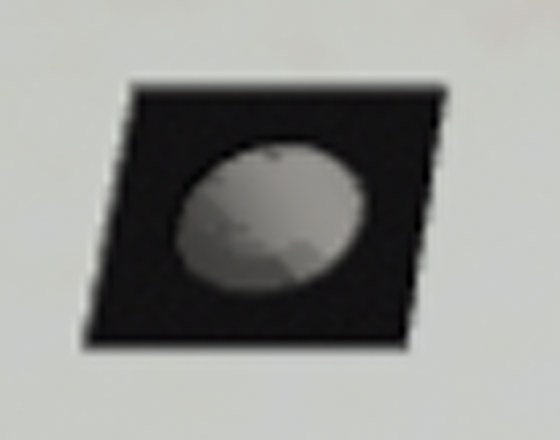

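Run:
```python
from plan import *
np.set_printoptions(precision=4,suppress=True)
d0=pickle.load(open("im0.pkl","rb"))
for nm in ["side","scene"]:
    C=cloud(d0[nm]); m=(abs(C[...,2]-.126)<.006)&(abs(C[...,0]-.47)<.12)&(abs(C[...,1]+.4)<.09)
    n,l,st,ce=cv2.connectedComponentsWithStats(m.astype(np.uint8))
    for i in range(1,n):
        if st[i,4]>150:
            P=C[l==i][:,:2]; print(nm,st[i],cv2.minAreaRect(P.astype(np.float32)),cv2.boxPoints(cv2.minAreaRect(P.astype(np.float32))))
    m=(C[...,2]>.145)&(C[...,2]<.2)&(abs(C[...,0]-.45)<.04)&(abs(C[...,1]+.39)<.04); P=C[m]; print("handle",len(P),P[:,:2].mean(0),P[:,2].max(),P.min(0),P.max(0))
```

```text
side [ 337  330   76   39 1978] ((0.46883153915405273, -0.3931630849838257), (0.0690227523446083, 0.12225998938083649), 70.24150085449219) [[ 0.3996 -0.405 ]
 [ 0.5147 -0.4463]
 [ 0.538  -0.3813]
 [ 0.423  -0.34  ]]
handle 282 [ 0.4507 -0.3921] 0.19349772595542114 [ 0.4412 -0.3996  0.1453] [ 0.4631 -0.3773  0.1935]
scene [ 152  251   37   54 1258] ((0.4707229435443878, -0.3933558464050293), (0.06617685407400131, 0.12418410927057266), 70.0991439819336) [[ 0.4011 -0.4033]
 [ 0.5178 -0.4456]
 [ 0.5404 -0.3834]
 [ 0.4236 -0.3411]]
handle 194 [ 0.4599 -0.3882] 0.19196986868882548 [ 0.4431 -0.3988  0.1454] [ 0.4683 -0.3766  0.192 ]
```

Run:
```python
from plan import *
p,r,s=cur(); rows(p,r,[.455,-.388,.33],down(70.2),10)
```

```text
rows 10 mm/row 50.42147724658554 deg/row 0.8862777796952566
[[0.094, -0.322, -0.016], [-0.0, -0.0, 0.005]]
[[0.089, -0.324, -0.016], [-0.0, -0.0, 0.005]]
[[0.084, -0.325, -0.016], [-0.0, -0.0, 0.005]]
[[0.079, -0.326, -0.017], [-0.0, -0.0, 0.005]]
[[0.074, -0.328, -0.017], [-0.0, -0.0, 0.005]]
[[0.069, -0.329, -0.017], [-0.0, -0.0, 0.005]]
[[0.064, -0.33, -0.017], [-0.0, -0.0, 0.005]]
[[0.058, -0.331, -0.017], [-0.0, -0.0, 0.005]]
[[0.053, -0.331, -0.017], [-0.0, -0.0, 0.005]]
[[0.048, -0.332, -0.017], [-0.0, -0.0, 0.005]]
```

carry_out --targets '[[[0.09, -0.32, -0.02], [0, 0, 0.005], 0], [[0.09, -0.32, -0.02], [0, 0, 0.005], 0], [[0.08, -0.33, -0.02], [0, 0, 0.005], 0], [[0.08, -0.33, -0.02], [0, 0, 0.005], 0], [[0.07, -0.33, -0.02], [0, 0, 0.005], 0]]'

```text
clock: 10.05
position: [0.5699, -0.166, 0.3203]
tcp_rot: [-0.423, -3.111, -0.0]
ft_force: [-0.7, -0.7, -0.7]
width: 0.0427
```

carry_out --targets '[[[0.07, -0.33, -0.02], [0, 0, 0.005], 0], [[0.06, -0.33, -0.02], [0, 0, 0.005], 0], [[0.06, -0.33, -0.01], [0, 0, 0.005], 0], [[0.05, -0.33, -0.01], [0, 0, 0.005], 0], [[0.05, -0.33, -0.01], [0, 0, 0.005], 0]]'

```text
clock: 10.68
position: [0.4553, -0.389, 0.3308]
tcp_rot: [-0.545, -3.092, -0.002]
ft_force: [0.7, -0.1, -0.8]
width: 0.0426
```

carry_out --targets '[[[0, 0, 0], [0, 0, 0], 0], [[0, 0, 0], [0, 0, 0], 0], [[0, 0, 0], [0, 0, 0], 0]]'

```text
clock: 11.05
position: [0.4576, -0.3868, 0.3314]
tcp_rot: [-0.541, -3.094, -0.002]
ft_force: [0.6, 0.4, 1.0]
width: 0.0423
```

Run:
```python
from plan import *
from bench import env
p,r,s=cur(); print(p,s["width"],s["q"],r.as_matrix()[:,1])
w=env.get_image("wrist"); cv2.imwrite("pics/w8.png",w["color"][:,:,::-1]); pickle.dump((w,s),open("w8.pkl","wb"))
```

```text
[ 0.45761702 -0.38684633  0.33142016] 0.04232691410543379 [ 0.6800048   0.30554301 -0.07753703  1.5130495   0.02324334  1.32465682
  1.82508086] [3.39212777e-01 9.40709222e-01 9.22297903e-04]
```

View pics/w8.png

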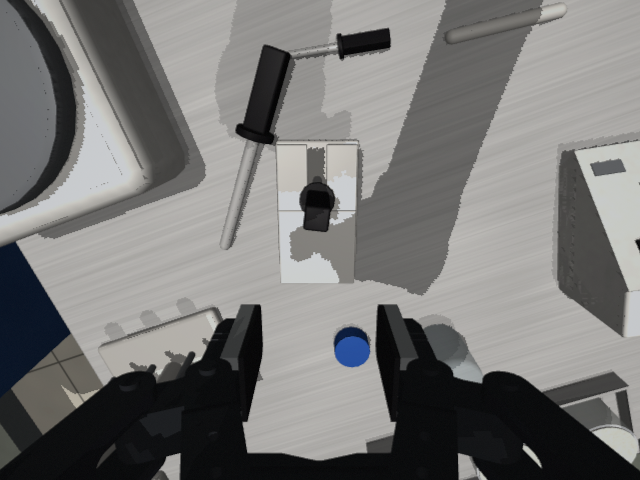

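The fork stylus hangs at (318,200). The small (350,45) and large (250,140) styli now seem to be lying down, so I'm checking the other views.

Run:
```python
from plan import *
from bench import env
np.set_printoptions(precision=4,suppress=True)
s=env.get_image("side"); c=env.get_image("scene"); up(s,260,220,580,460,2.4,"pics/s8.png"); pickle.dump((s,c),open("s8.pkl","wb"))
w,_=pickle.load(open("w8.pkl","rb"))
for u,v in [(268,70),(255,132),(235,200),(226,244),(365,41),(310,49),(318,225),(300,270)]: print(u,v,dep(w,u,v))
```

```text
268 70 [ 0.336  -0.3943  0.0387]
255 132 [ 0.385  -0.429   0.0328]
235 200 [ 0.4441 -0.4789  0.0209]
226 244 [ 0.4892 -0.5116  0.0114]
365 41 [ 0.342  -0.297   0.0223]
310 49 [ 0.329  -0.3495  0.0097]
318 225 [ 0.4576 -0.3873  0.1896]
300 270 [ 0.5082 -0.4227  0.1239]
```

View pics/s8.png

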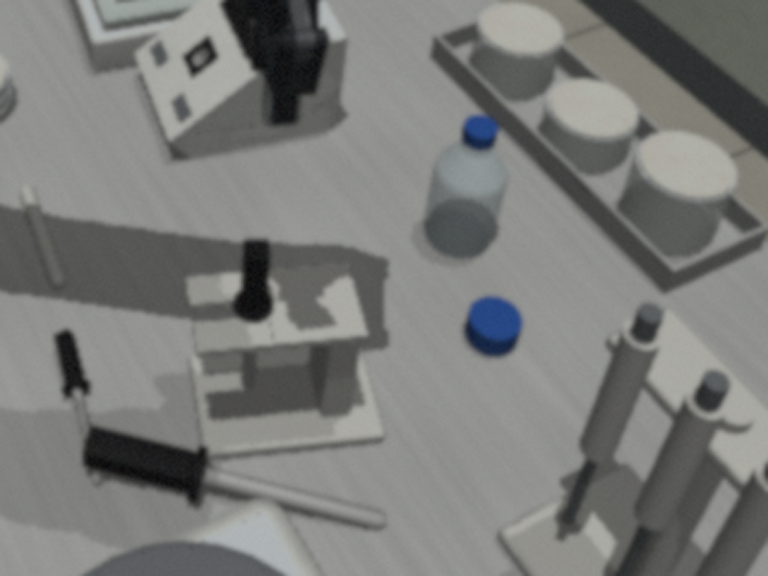

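The two loose styli, which stood unsupported, have fallen over on their own; the arm has not been near them. The fork one is the middle size (top at about 0.19, a 166 mm tool). Enlarged crop to confirm it and get its yaw:

Run:
```python
from plan import *
w,_=pickle.load(open("w8.pkl","rb")); up(w,270,135,366,290,4,"pics/c11.png")
```

```text
(no output)
```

View pics/c11.png

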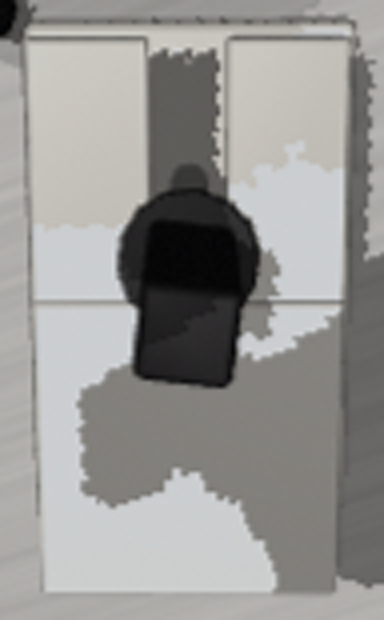

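```bash
cat > kin.py <<'E'
from plan import *
from scipy.optimize import least_squares
# generic 7R z-y-z-y-z-y-z
def fk(q,th):
    d1,d3,d5,d7,a3,a5=th[:6]; sg=th[6:13]
    ax=['z','y','z','y','z','y','z']; T=np.zeros(3); r=R.identity()
    off=[[0,0,d1],[0,0,0],[a3,0,d3],[0,0,0],[a5,0,d5],[0,0,0],[0,0,d7]]
    for i in range(7):
        r=r*R.from_euler(ax[i],sg[i]*q[i]); 
        T=T+r.apply(off[i])
        if i==2: pass
    return T,r
E
python3 - <<'E'
from kin import *
import itertools
np.set_printoptions(precision=4,suppress=True)
D=[([-0.06819338,0.41174908,-0.01268676,1.5968505,0.00557998,1.134303,-0.08219001],[.62462,0,.23063],[-2.22085,-2.22084,.0015])]
D.append(([-0.41927342,0.18607353,-0.15511342,1.72136782,0.02597918,1.23360078,-0.57166415],[.46966,.23403,.30892],[2.221,2.221,0]))
for f in ["w4","w7","w8"]:
    s=pickle.load(open(f+".pkl","rb"))[1]; D.append((s["q"],s["position"],s["tcp_rot"]))
best=[]
for sg in itertools.product([1,-1],repeat=7):
    if sg[1]!=1: continue
    def res(t):
        o=[]
        for q,p,rv in D:
            T,r=fk(q,np.r_[t[:6],sg]); o+=list(T-p)
        return np.array(o)
    x=least_squares(res,[.35,.4,.4,.3,0,0]); best.append((x.cost,sg,x.x))
best.sort(key=lambda b:b[0])
for b in best[:4]:
    print(b, [ (R.from_rotvec(rv).inv()*fk(q,np.r_[b[2],b[1]])[1]).as_rotvec().round(3).tolist() for q,p,rv in D])
E
```

```text
(np.float64(0.002509555661342944), (-1, 1, -1, 1, 1, 1, -1), array([-0.2678,  0.5225,  0.4506, -0.1857, -0.0064, -0.026 ])) [[-0.007, 0.009, -1.566], [-0.015, 0.058, -1.562], [-0.281, -0.104, -1.501], [-0.269, -0.095, -1.506], [-0.025, -0.043, -1.559]]
(np.float64(0.002509555661342945), (-1, 1, -1, 1, 1, 1, 1), array([-0.2678,  0.5225,  0.4506, -0.1857, -0.0064, -0.026 ])) [[-0.008, 0.008, -1.73], [-0.055, 0.05, -2.705], [-0.197, 0.197, 0.763], [-0.187, 0.187, 0.729], [-0.039, 0.039, 2.09]]
(np.float64(0.0026261259829224353), (-1, 1, -1, 1, 1, -1, -1), array([-0.2654,  0.5245,  0.48  , -0.1556, -0.0446, -0.3444])) [[-1.832, -1.553, -0.782], [-2.511, -0.532, -0.582], [0.915, -2.474, -0.138], [0.882, -2.503, -0.146], [2.351, -1.381, -0.438]]
(np.float64(0.002626125982922438), (-1, 1, -1, 1, 1, -1, 1), array([-0.2654,  0.5245,  0.48  , -0.1556, -0.0446, -0.3444])) [[-1.72, -1.72, -0.856], [-1.987, -1.967, -0.937], [-1.966, -1.966, 0.585], [-1.968, -1.968, 0.554], [-2.023, -2.023, 0.654]]
```

Run:
```python
from kin import *
np.set_printoptions(precision=4,suppress=True)
D=[([-0.06819338,0.41174908,-0.01268676,1.5968505,0.00557998,1.134303,-0.08219001],[.62462,0,.23063],[-2.22085,-2.22084,.0015])]
D.append(([-0.41927342,0.18607353,-0.15511342,1.72136782,0.02597918,1.23360078,-0.57166415],[.46966,.23403,.30892],[2.221,2.221,0]))
D.append(([-0.41469573,0.30840128,-0.28767759,2.01903448,0.11760501,0.82845328,0.01246754],[0.41247,0.25603,0.1348],[1.207,2.899,.001]))
for f in ["w4","w7","w8"]:
    s=pickle.load(open(f+".pkl","rb"))[1]; D.append((s["q"],s["position"],s["tcp_rot"]))
for sg in [(-1,1,-1,1,-1,1,-1),(-1,1,1,1,-1,1,-1),(-1,1,1,1,1,1,-1)]:
    def res(t):
        return np.concatenate([fk(q,np.r_[t[:6],sg])[0]-p for q,p,rv in D])
    x=least_squares(res,[.35,.4,.4,.3,0,0]); print(sg,x.cost,x.x,x.fun.reshape(-1,3)*1000)
    print([ (R.from_rotvec(rv).inv()*fk(q,np.r_[x.x,sg])[1]).as_rotvec().round(3).tolist() for q,p,rv in D])
```

```text
(-1, 1, -1, 1, -1, 1, -1) 0.005147439553064263 [-3.5406  0.6543  0.4246 -3.3068 -0.0383 -0.034 ] [[  3.4913  47.9926   1.3078]
 [-46.7284   4.696    0.043 ]
 [-20.2253  32.2392   4.3502]
 [ 14.3625  31.4206  -3.061 ]
 [  9.2369  31.7892  -2.1135]
 [ 12.4249  42.9749  -0.5265]]
[[0.0, -0.0, -1.571], [-0.004, 0.004, -1.579], [-0.0, 0.0, -1.571], [0.0, -0.0, -1.571], [-0.0, 0.0, -1.571], [-0.0, 0.0, -1.571]]
(-1, 1, 1, 1, -1, 1, -1) 0.004943819287533803 [-0.7579  0.4239  0.4787 -0.8416  0.0029  0.0305] [[-32.0528  42.724    9.7242]
 [ 18.8211 -48.2157   3.7489]
 [ 19.8731 -47.5937  -5.7601]
 [ 12.906   24.6983  -8.3307]
 [ 16.549    5.2326  -7.6006]
 [  0.5419  16.769    8.2183]]
[[0.007, -0.008, -1.548], [0.018, -0.053, -1.274], [0.165, -0.073, -1.019], [0.234, 0.166, -1.099], [0.222, 0.155, -1.078], [0.022, 0.046, -1.423]]
(-1, 1, 1, 1, 1, 1, -1) 0.038808378426358835 [ 6.0492  1.0877  0.3903  6.7826 -0.1993 -0.0667] [[  -0.0169   39.798     7.5382]
 [ -71.5213 -124.7866   -1.8714]
 [  39.6143 -121.1346   11.8954]
 [  56.1908 -118.6677  -11.6825]
 [  30.1597 -123.0954   -7.5318]
 [ -61.698    39.9631    1.6521]]
[[0.0, -0.0, -1.543], [-0.001, -0.004, -1.257], [-0.0, 0.001, -0.862], [0.0, 0.0, -1.046], [-0.0, -0.0, -1.028], [0.001, 0.001, -1.412]]
```

Run:
```python
from plan import *
np.set_printoptions(precision=4,suppress=True)
w,s=pickle.load(open("w8.pkl","rb"))
k=[(270+x/4-.5,135+y/4-.5) for x,y in [(142,290),(240,298),(232,388),(134,380)]]
P=np.array([plane(w,u,v,.191) for u,v in k]); print(P,[np.linalg.norm(P[i]-P[i-1]) for i in range(4)],P.mean(0))
e=P[1]-P[0]; e2=P[2]-P[3]; print(np.degrees(np.arctan2(e[1],e[0])),np.degrees(np.arctan2(e2[1],e2[0])))
# fork slot edges: plate corners at z .125
for nm,(x,y) in dict(fl=(25,38),fr=(352,38),bl=(45,592),br=(335,592),s1=(148,40),s2=(229,40),s3=(148,180),s4=(229,180),colL=(118,256),colR=(259,256)).items():
    print(nm,plane(w,270+x/4-.5,135+y/4-.5,.131 if nm[0]=='c' else .125))
p,r,_=cur(); print(p)
```

```text
[[ 0.4422 -0.3911  0.191 ]
 [ 0.4492 -0.3759  0.191 ]
 [ 0.4639 -0.3825  0.191 ]
 [ 0.4567 -0.3981  0.191 ]] [np.float64(0.016089878240542636), np.float64(0.0168323966377243), np.float64(0.016113118641449407), np.float64(0.01711677567322615)] [ 0.453  -0.3869  0.191 ]
65.34023097732235 65.25843433743013
fl [ 0.3991 -0.4024  0.125 ]
fr [ 0.4215 -0.3404  0.125 ]
bl [ 0.5132 -0.4429  0.125 ]
br [ 0.5352 -0.382   0.125 ]
s1 [ 0.4079 -0.3792  0.125 ]
s2 [ 0.4135 -0.3639  0.125 ]
s3 [ 0.4344 -0.3891  0.125 ]
s4 [ 0.4401 -0.3733  0.125 ]
colL [ 0.4462 -0.3999  0.131 ]
colR [ 0.4561 -0.3726  0.131 ]
[ 0.4575 -0.3875  0.3317]
```

Run:
```python
from plan import *
p,r,s=cur(); rows(p,r,[.4528,-.3868,.215],down(65.3),3)
```

```text
rows 3 mm/row 38.93570515531381 deg/row 1.6105934922375889
[[0.01, -0.002, 0.259], [0.0, -0.0, 0.009]]
[[0.01, -0.002, 0.259], [0.0, -0.0, 0.009]]
[[0.01, -0.003, 0.259], [0.0, -0.0, 0.009]]
```

carry_out --targets '[[[0.01, -0.002, 0.24], [0, 0, 0.009], 0], [[0.01, -0.002, 0.24], [0, 0, 0.009], 0], [[0.01, -0.003, 0.24], [0, 0, 0.009], 0], [[0, 0, 0], [0, 0, 0], 0], [[0, 0, 0], [0, 0, 0], 0]]'

```text
clock: 11.82
position: [0.4532, -0.3881, 0.2253]
tcp_rot: [0.674, 3.067, -0.001]
ft_force: [-0.5, 0.2, 1.3]
width: 0.0429
```

Run:
```python
from plan import *
from bench import env
w=env.get_image("wrist"); cv2.imwrite("pics/w9.png",w["color"][:,:,::-1])
p,r,s=cur(); print(p,r.as_matrix()[:,1]); rows(p,r,[.4528,-.3868,.146],down(65.3),2)
```

```text
[ 0.45338032 -0.38833347  0.22569631] [ 4.19231879e-01  9.07879074e-01 -4.66722142e-04]
rows 2 mm/row 39.85658463755951 deg/row 0.0898093165154483
[[0.005, 0.004, 0.266], [-0.0, 0.0, -0.0]]
[[0.004, 0.004, 0.266], [-0.0, 0.0, -0.0]]
```

View pics/w9.png

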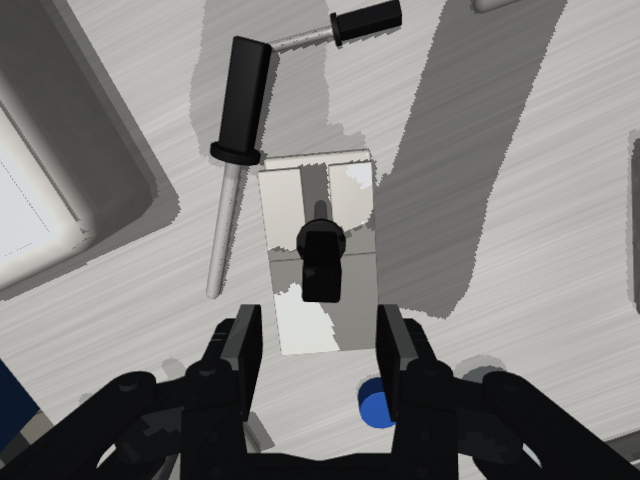

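The handle at (321,282) is square to and centred between the fingers.

carry_out --targets '[[[0.005, 0.004, 0.26], [0, 0, 0], 0], [[0.004, 0.004, 0.26], [0, 0, 0], 0], [[0, 0, 0], [0, 0, 0], 0], [[0, 0, 0], [0, 0, 0], -1], [[0, 0, 0], [0, 0, 0], -1]]' --force 60

```text
clock: 12.5
position: [0.453, -0.3872, 0.1484]
tcp_rot: [0.675, 3.064, -0.003]
ft_force: [0.4, -0.0, 5.5]
width: 0.0172
```

carry_out --targets '[[[0, 0, 0], [0, 0, 0], -1], [[0, 0, 0], [0, 0, 0], -1], [[0, 0, 0], [0, 0, 0], -1]]'

```text
clock: 12.88
position: [0.453, -0.3872, 0.1483]
tcp_rot: [0.675, 3.064, -0.003]
ft_force: [-0.9, 0.3, 7.3]
width: 0.0172
```

Run:
```python
from plan import *
from bench import env
w=env.get_image("wrist"); cv2.imwrite("pics/w10.png",w["color"][:,:,::-1])
p,r,s=cur(); print(p,s["width"],r.as_matrix()[:,1],s["ft_force"])
```

```text
[ 0.4529518  -0.38724059  0.14834048] 0.017443316333518984 [ 4.20080786e-01  9.07486293e-01 -8.73216164e-04] [-0.16080564 -0.95526919  7.36563504]
```

View pics/w10.png

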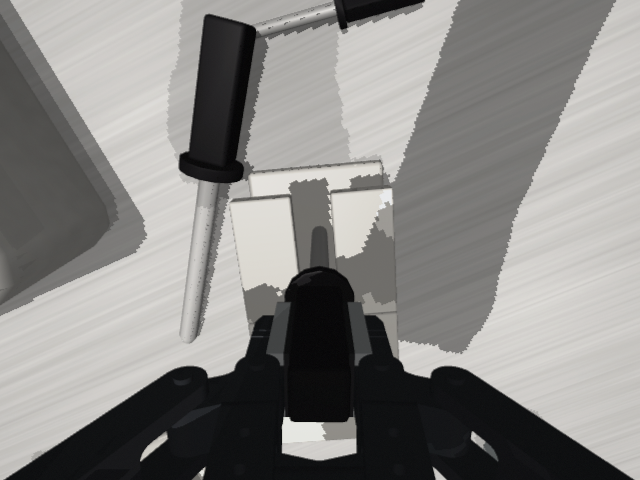

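carry_out --targets '[[[0, 0, -0.2], [0, 0, 0], -1], [[0, 0, -0.3], [0, 0, 0], -1], [[0, 0, -0.3], [0, 0, 0], -1], [[0, 0, -0.2], [0, 0, 0], -1], [[0, 0, 0], [0, 0, 0], -1]]'

```text
clock: 13.55
position: [0.4526, -0.3871, 0.2994]
tcp_rot: [0.675, 3.062, -0.004]
ft_force: [-1.2, -0.5, -1.7]
width: 0.0175
```

Run:
```python
from plan import *
from bench import env
w=env.get_image("wrist"); cv2.imwrite("pics/w11.png",w["color"][:,:,::-1])
s=env.get_image("side"); up(s,280,200,480,440,2.4,"pics/s11.png"); pickle.dump((w,s),open("w11.pkl","wb"))
p,r,s=cur(); print(p,s["width"],r.as_matrix(),s["ft_force"],s["q"])
```

```text
[ 0.4513563  -0.38614348  0.29570713] 0.017070463989196576 [[-9.07467891e-01  4.20121407e-01  1.72505245e-04]
 [ 4.20121386e-01  9.07467906e-01 -1.45390993e-04]
 [-2.17624842e-04 -5.94645150e-05 -9.99999975e-01]] [-0.0652853   0.34306326 -2.04025543] [ 0.67479028  0.31383256 -0.06363646  1.58383705  0.02074822  1.24435808
  1.74482164]
```

View pics/s11.png

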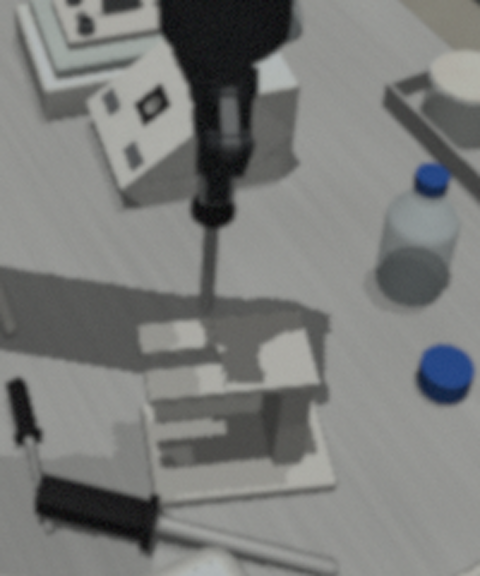

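View pics/w11.png

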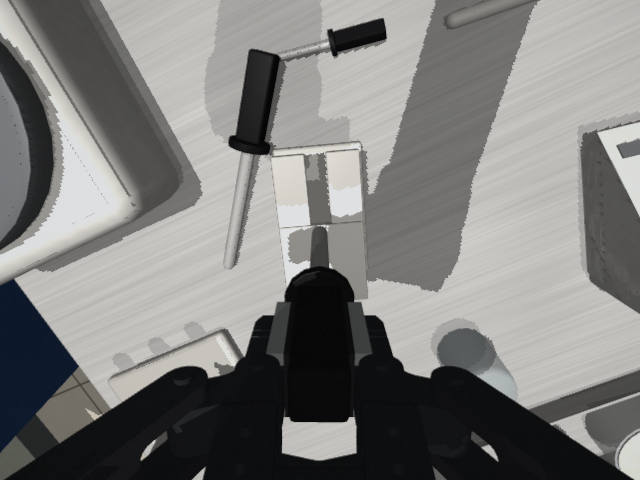

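```bash
cat >> plan.py <<'E'
N=np.array([-.6044,.1175,.7880]); F=np.array([.5897,-.0743,.0487])
ys=np.array([.1908,.9816,0.]); zt=-N; xt=np.cross(ys,zt); xt/=np.linalg.norm(xt); ys=np.cross(zt,xt)
RP=R.from_matrix(np.c_[xt,ys,zt])
E
python3 - <<'E'
from plan import *
p,r,s=cur(); w,sd=pickle.load(open("w11.pkl","rb"))
print("tip proj side",proj(sd,p+r.apply([0,0,.1233])))
t=F+N*.1973; print(t); rows(p,r,t,RP,8)
E
```

```text
tip proj side (np.float64(364.28462072880166), np.float64(330.3819007640243))
[ 0.47045188 -0.05111725  0.2041724 ]
rows 8 mm/row 43.478770649524414 deg/row 5.04328638483915
[[0.103, 0.26, 0.076], [-0.003, -0.026, -0.009]]
[[0.101, 0.262, 0.07], [-0.003, -0.026, -0.009]]
[[0.099, 0.265, 0.065], [-0.003, -0.026, -0.009]]
[[0.097, 0.267, 0.059], [-0.003, -0.026, -0.009]]
[[0.094, 0.269, 0.054], [-0.003, -0.026, -0.009]]
[[0.09, 0.271, 0.049], [-0.003, -0.026, -0.009]]
[[0.086, 0.273, 0.045], [-0.003, -0.026, -0.009]]
[[0.081, 0.275, 0.041], [-0.003, -0.026, -0.009]]
```

carry_out --targets '[[[0.1, 0.26, 0.02], [-0.003, -0.026, -0.009], -1], [[0.1, 0.26, 0.05], [-0.003, -0.026, -0.009], -1], [[0.1, 0.26, 0.05], [-0.003, -0.026, -0.009], -1], [[0.1, 0.27, 0.05], [-0.003, -0.026, -0.009], -1], [[0.09, 0.27, 0.05], [-0.003, -0.026, -0.009], -1]]'

```text
clock: 14.28
position: [0.4618, -0.1755, 0.2526]
tcp_rot: [0.394, 2.703, -0.057]
ft_force: [1.6, 0.0, -1.7]
width: 0.0173
```

Run:
```python
from plan import *
np.set_printoptions(precision=4,suppress=True)
p,r,s=cur(); print(p,s["q"],s["width"],r.as_matrix()[:,2])
t=F+N*.1973; print(t); rows(p,r,t,RP,4)
```

```text
[ 0.4618 -0.1755  0.2526] [ 0.5373 -0.0418 -0.2534  2.1795 -0.0449  0.5919  1.5957] 0.017308909013392697 [ 0.3878 -0.0972 -0.9166]
[ 0.4705 -0.0511  0.2042]
rows 4 mm/row 33.434881230372234 deg/row 3.850197476818224
[[0.075, 0.201, 0.059], [-0.003, -0.02, -0.007]]
[[0.074, 0.203, 0.056], [-0.003, -0.02, -0.007]]
[[0.073, 0.204, 0.054], [-0.003, -0.02, -0.007]]
[[0.071, 0.205, 0.051], [-0.003, -0.02, -0.007]]
```

```bash
cat > kin.py <<'E'
from plan import *
from scipy.optimize import least_squares
sg=[-1,1,-1,1,-1,1,-1]; ax='zyzyzyz'
RT=R.from_euler('z',np.pi/2)
def fk(q,t):
    d1,d3,d5,d7,x1,x3,x5,x7,y0,y1,y3,y7=t
    off=[[x1,y1,d1],[0,0,0],[x3,y3,d3],[0,0,0],[x5,0,d5],[0,0,0],[x7,y7,d7]]
    T=np.array([0,y0,0.]); r=R.identity()
    for i in range(7):
        r=r*R.from_euler(ax[i],sg[i]*q[i]); T=T+r.apply(off[i])
    return T,r*RT
D=[([-0.06819338,0.41174908,-0.01268676,1.5968505,0.00557998,1.134303,-0.08219001],[.62462,0,.23063],[-2.22085,-2.22084,.0015])]
D.append(([-0.41469573,0.30840128,-0.28767759,2.01903448,0.11760501,0.82845328,0.01246754],[0.41247,0.25603,0.1348],[1.207,2.899,.001]))
for f in ["w4","w5","w7","w8"]:
    s=pickle.load(open(f+".pkl","rb"))[1]; D.append((s["q"],s["position"],s["tcp_rot"]))
D.append(([ 0.67479028,0.31383256,-0.06363646,1.58383705,0.02074822,1.24435808,1.74482164],[ 0.4513563,-0.38614348,0.29570713],None))
D.append(([0.5373,-0.0418,-0.2534,2.1795,-0.0449,0.5919,1.5957],[0.4618,-0.1755,0.2526],None))
def fit(D):
    def res(t): return np.r_[np.concatenate([fk(q,t)[0]-p for q,p,_ in D]),.003*(t-[.35,.4,.4,.25]+0 if 0 else .003*t[4:])]
    return least_squares(res,[.35,.4,.4,.25]+[0]*8)
E
python3 - <<'E'
from kin import *
np.set_printoptions(precision=4,suppress=True)
x=fit(D); print(x.x, x.cost); print(x.fun[:len(D)*3].reshape(-1,3)*1000)
np.save("kin.npy",x.x)
t=x.x
lo=np.array([-2.95,-.29,-1.47,.14,-1.03,.13,-2.86]);hi=np.array([2.95,1.99,1.44,2.54,4.17,1.85,2.86])
for h in [.1973,.1633,.1233,.117]:
  for tilt in [38,30,25]:
    tgt=F+N*h; a=np.radians(tilt); z=np.array([.98*np.sin(a),-.19*np.sin(a),-np.cos(a)])
    best=None
    for q30 in [-1,-.5,0,.5,1]:
        g=lambda q:np.r_[(fk(q,t)[0]-tgt)*10,(fk(q,t)[1].as_matrix()[:,2]-z)*3]
        q0=np.array([.3,0,q30,2.2,0,.5,1.5]); s=least_squares(g,q0,bounds=(lo+.01,hi-.01))
        if best is None or s.cost<best.cost: best=s
    print(h,tilt,best.cost,best.x)
E
```

```text
[ 0.2838  0.5335  0.4525  0.3503  0.0001 -0.     -0.      0.0001  0.0001
 -0.0295 -0.0189 -0.    ] 7.569094926681812e-10
[[-0.0037  0.005   0.0091]
 [ 0.0116  0.0022 -0.0069]
 [-0.0022 -0.0048 -0.0015]
 [-0.0088 -0.009   0.0017]
 [-0.0009 -0.0059 -0.0038]
 [ 0.0016 -0.0064  0.0006]
 [ 0.0007 -0.0089  0.0029]
 [ 0.0074  0.0278 -0.002 ]]
0.1973 38 1.9812749329558687e-06 [-0.177  -0.096   0.0272  2.4986  1.1134  0.234  -2.1355]
0.1973 30 8.61705162260738e-07 [-0.3635 -0.0866  0.2492  2.4017  0.5     0.3608  2.8436]
0.1973 25 4.397617214828181e-07 [-0.4027 -0.0607  0.3159  2.3368  0.3052  0.4593 -0.8513]
0.1633 38 1.9812749329544563e-06 [-0.3549 -0.0005  0.2354  2.5052  1.5801  0.1895  2.7908]
0.1633 30 8.617051622601696e-07 [ 0.8625  0.1092 -0.9652  2.3356  0.7787  0.3193  1.7964]
0.1633 25 4.3976172148252773e-07 [ 0.38    0.0758 -0.4548  2.2896  0.3836  0.3855 -0.9998]
0.1233 38 1.9812749329546765e-06 [-0.155   0.1329  0.0619  2.4806  2.1609  0.2017 -0.6951]
0.1233 30 8.617051622607856e-07 [ 0.7206  0.2284 -0.8536  2.3254  1.1428  0.3344  2.8217]
0.1233 25 4.3976172148247564e-07 [ 0.0483  0.153  -0.1014  2.2943  0.4116  0.2933 -2.8498]
0.117 38 1.9812749329560195e-06 [ 0.2977  0.1804 -0.4217  2.4504  2.0214  0.2753  2.8157]
0.117 30 8.617051622599226e-07 [-0.2504  0.1466  0.2077  2.3773  0.6859  0.1438  1.5359]
0.117 25 4.397617214822687e-07 [ 0.0939  0.1712 -0.1495  2.2886  0.4593  0.2866  2.8466]
```

```bash
cat >> kin.py <<'E'
lo=np.array([-2.95,-.29,-1.47,.14,-1.03,.13,-2.86]);hi=np.array([2.95,1.99,1.44,2.54,4.17,1.85,2.86])
def Rt(tilt,az=-11.,roll=0):
    a=np.radians(tilt); b=np.radians(az); z=np.array([np.cos(b)*np.sin(a),np.sin(b)*np.sin(a),-np.cos(a)])
    y=np.array([-np.sin(b),np.cos(b),0]); x=np.cross(y,z); return R.from_matrix(np.c_[x,y,z])*R.from_rotvec([0,0,np.radians(roll)])
def track(q0,t,p1,R1,n=10):
    q=np.array(q0,float); p0,r0=fk(q,t); rel=(r0.inv()*R1).as_rotvec(); worst=0; mx=0
    for i in range(1,n+1):
        pt=p0+(p1-p0)*i/n; rt=r0*R.from_rotvec(rel*i/n); qp=q.copy()
        g=lambda q:np.r_[(fk(q,t)[0]-pt)*20,(rt.inv()*fk(q,t)[1]).as_rotvec()*5,.02*(q-qp)]
        s=least_squares(g,np.clip(q,lo+.011,hi-.011),bounds=(lo+.01,hi-.01)); q=s.x; worst=max(worst,np.abs(s.fun[:6]).max()); mx=max(mx,np.abs(q-qp).max())
    return q,worst,mx
E
python3 - <<'E'
from kin import *
np.set_printoptions(precision=3,suppress=True)
t=np.load("kin.npy"); q=[0.5373,-0.0418,-0.2534,2.1795,-0.0449,0.5919,1.5957]
TT=.1233
for tilt in [38,34,31,28,25]:
  for roll in [0]:
    r1=Rt(tilt,-11,roll); z=r1.as_matrix()[:,2]
    tip=F+N*.064; q1,e,m=track(q,t,tip-z*TT,r1)
    tip=F+N*.015; qm,em,mm=track(q1,t,tip-z*TT,r1)
    tip=F-N*.006; q2,e2,m2=track(qm,t,tip-z*TT,r1)
    print(tilt,roll,"pre",q1,e,m,"\n  press",q2,em,e2,m2)
E
```

```text
38 0 pre [ 0.603 -0.028 -0.705  2.46   1.21   0.176  0.121] 0.0006394329098927359 0.42486090028181117 
  press [ 0.604  0.228 -0.756  2.435  1.917  0.347 -0.534] 0.00013667991529332186 1.1715412638195503e-05 0.013505568853751093
34 0 pre [ 0.465 -0.022 -0.553  2.394  0.651  0.241  0.694] 0.00015932055225740686 0.20859252597435374 
  press [ 0.353  0.177 -0.459  2.377  1.47   0.228 -0.097] 6.846479135855928e-05 2.8909013179954873e-05 0.023734308632598955
31 0 pre [ 0.41  -0.01  -0.486  2.341  0.446  0.313  0.91 ] 8.489549180616007e-05 0.1266551192009121 
  press [ 0.257  0.17  -0.34   2.328  0.992  0.224  0.386] 3.361318075953155e-05 1.8165545935671117e-05 0.016686095915677934
28 0 pre [ 0.382  0.009 -0.448  2.288  0.331  0.39   1.036] 4.633070346749304e-05 0.08355046942778865 
  press [ 0.268  0.18  -0.339  2.272  0.674  0.28   0.714] 1.4662592595958313e-05 6.607073920408473e-06 0.010356801011623284
25 0 pre [ 0.367  0.032 -0.425  2.233  0.261  0.468  1.115] 2.7478840214927835e-05 0.059133526900744915 
  press [ 0.285  0.196 -0.348  2.215  0.494  0.353  0.904] 8.361552048288798e-06 3.5651693792647086e-06 0.006964230235098956
```

```bash
cat >> kin.py <<'E'
RQ=Rt(32,-11); TT=.1233
def tcp_for(h): return F+xt*.0012+N*h-RQ.as_matrix()[:,2]*TT
E
python3 - <<'E'
from kin import *
p,r,s=cur(); print(p); rows(p,r,tcp_for(.075),RQ,4)
E
```

```text
[ 0.46183865 -0.17548037  0.25260675]
rows 4 mm/row 32.620147670933385 deg/row 2.5042478498497456
[[0.056, 0.203, 0.054], [-0.002, -0.012, -0.007]]
[[0.053, 0.204, 0.053], [-0.002, -0.012, -0.007]]
[[0.051, 0.205, 0.053], [-0.002, -0.012, -0.007]]
[[0.048, 0.206, 0.053], [-0.002, -0.012, -0.007]]
```

carry_out --targets '[[[0.055, 0.2, 0.053], [-0.002, -0.012, -0.007], -1], [[0.053, 0.2, 0.053], [-0.002, -0.012, -0.007], -1], [[0.05, 0.2, 0.053], [-0.002, -0.012, -0.007], -1], [[0.048, 0.2, 0.053], [-0.002, -0.012, -0.007], -1], [[0, 0, 0], [0, 0, 0], -1]]'

```text
clock: 14.9
position: [0.4784, -0.0553, 0.2111]
tcp_rot: [0.249, 2.573, -0.074]
ft_force: [-0.1, -0.7, -0.5]
width: 0.0176
```

carry_out --targets '[[[0, 0, 0], [0, 0, 0], -1], [[0, 0, 0], [0, 0, 0], -1]]'

```text
clock: 15.15
position: [0.4802, -0.0582, 0.2133]
tcp_rot: [0.256, 2.569, -0.076]
ft_force: [-0.9, -1.5, -1.5]
width: 0.0173
```

Run:
```python
from kin import *
from bench import env
np.set_printoptions(precision=4,suppress=True)
c=env.get_image("side"); w=env.get_image("wrist")
p,r,s=cur(); print(p,s["q"],s["width"]); rows(p,r,tcp_for(.075),RQ,1)
z=r.as_matrix()[:,2]; print("angle to n",np.degrees(np.arccos(-z@N)),"tip",p+z*TT)
up(c,290,150,430,300,4,"pics/s12.png"); cv2.imwrite("pics/w12.png",w["color"][:,:,::-1]); pickle.dump((c,w,s),open("w12.pkl","wb")); print("tip px side",proj(c,p+z*TT), "mouth",proj(c,F+.024*N))
```

```text
[ 0.4803 -0.058   0.2135] [ 0.468  -0.0474 -0.5299  2.359   0.4076  0.3022  0.9467] 0.01731767813173632
rows 1 mm/row 5.597682781138821 deg/row 0.434266650293021
[[0.018, 0.032, 0.004], [-0.002, 0.001, -0.002]]
angle to n 5.79991034927115 tip [ 0.5447 -0.0711  0.1092]
tip px side (np.float64(330.5431032979585), np.float64(233.48853393469156)) mouth (np.float64(342.5146918948853), np.float64(243.53126759463134))
```

View pics/s12.png

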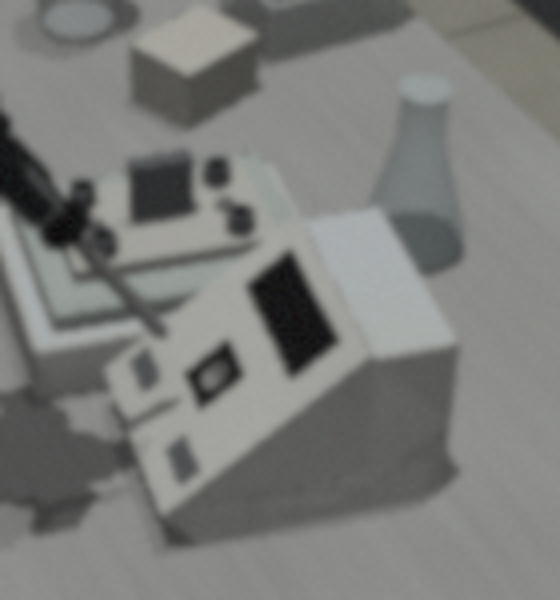

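View pics/w12.png

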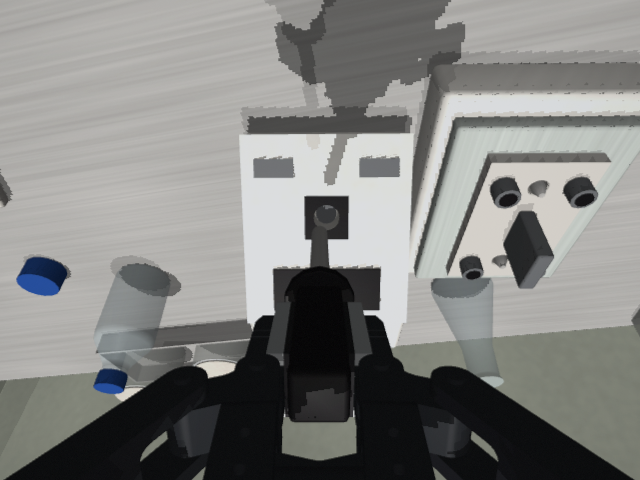

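carry_out --targets '[[[0.018, 0.032, 0.004], [-0.002, 0.001, -0.002], -1], [[0, 0, 0], [0, 0, 0], -1], [[0, 0, 0], [0, 0, 0], -1]]'

```text
clock: 15.62
position: [0.4792, -0.0522, 0.2114]
tcp_rot: [0.243, 2.573, -0.069]
ft_force: [0.3, 0.9, -1.2]
width: 0.0174
```

Run:
```python
from kin import *
from bench import env
np.set_printoptions(precision=4,suppress=True)
w=env.get_image("wrist"); cv2.imwrite("pics/w13.png",w["color"][:,:,::-1])
p,r,s=cur(); print(p,s["q"],s["ft_force"]); print("to pre"); rows(p,r,tcp_for(.075),RQ,1); print("to mouth+4"); rows(p,r,tcp_for(.032),RQ,2)
print("per 10mm", r.inv().apply(-N*.01)/.15)
```

```text
[ 0.4793 -0.0522  0.2115] [ 0.4627 -0.0459 -0.5359  2.3621  0.4061  0.3002  0.9457] [-0.1298  1.3612 -1.0099]
to pre
rows 1 mm/row 0.6510523284353525 deg/row 0.1981614966708174
[[-0.001, -0.004, -0.0], [0.001, 0.0, 0.001]]
to mouth+4
rows 2 mm/row 21.484642506025033 deg/row 0.0990807483354087
[[-0.016, -0.002, 0.142], [0.0, 0.0, 0.0]]
[[-0.016, -0.002, 0.142], [0.0, 0.0, 0.0]]
per 10mm [-0.007  -0.0002  0.0663]
```

View pics/w13.png

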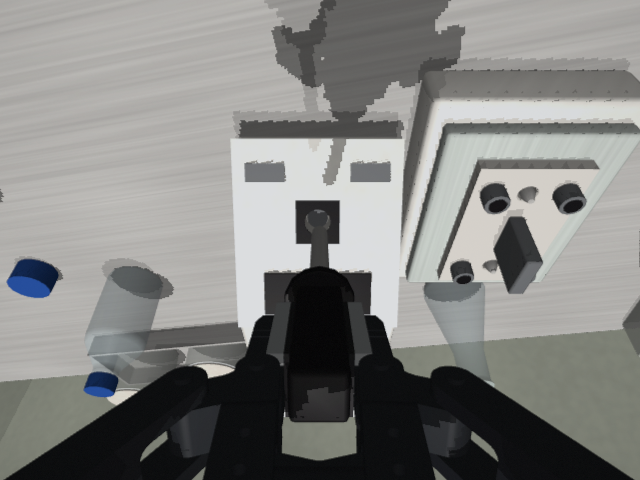

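The stylus (column 318) is now lined up with the recess (318,221). Going to the mouth.

carry_out --targets '[[[-0.016, -0.003, 0.14], [0, 0, 0], -1], [[-0.016, -0.003, 0.14], [0, 0, 0], -1], [[0, 0, 0], [0, 0, 0], -1], [[0, 0, 0], [0, 0, 0], -1]]'

```text
clock: 16.18
position: [0.5047, -0.0578, 0.1785]
tcp_rot: [0.244, 2.573, -0.069]
ft_force: [-0.1, -0.4, -1.5]
width: 0.0172
```

Run:
```python
from kin import *
from bench import env
np.set_printoptions(precision=4,suppress=True)
c=env.get_image("side"); w=env.get_image("wrist")
p,r,s=cur(); print(p,s["q"],s["ft_force"]); z=r.as_matrix()[:,2]
e=p+z*TT-F; print("tip rel: along n %.4f slope-down %.4f y %.4f"%(e@N,e@xt,e@ys),"ang",np.degrees(np.arccos(-z@N)))
rows(p,r,tcp_for(.032),RQ,1)
a=cv2.resize(c["color"][200:280,310:390,::-1],None,fx=5,fy=5,interpolation=cv2.INTER_CUBIC); b=cv2.resize(w["color"][170:270,270:370,::-1],(400,400),interpolation=cv2.INTER_CUBIC)
cv2.imwrite("pics/m14.png",np.hstack([a,b]))
```

```text
[ 0.5049 -0.0579  0.179 ] [ 0.4545  0.0761 -0.5447  2.3548  0.8028  0.2508  0.5674] [-0.6788 -0.7626 -1.3847]
tip rel: along n 0.0333 slope-down 0.0006 y 0.0001 ang 5.929026280094702
rows 1 mm/row 1.3753011652382128 deg/row 0.19711404471758984
[[0.002, 0.001, 0.009], [0.001, 0.0, 0.001]]
```

View pics/m14.png

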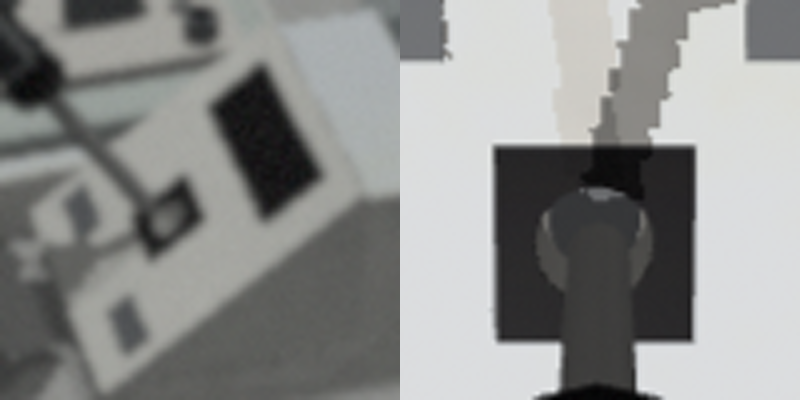

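Tip 33 mm out from the face, lateral error under 1 mm. Entering the recess.

carry_out --targets '[[[-0.005, 0, 0.064], [0, 0, 0], -1], [[-0.006, 0, 0.064], [0, 0, 0], -1], [[-0.006, 0, 0.06], [0, 0, 0], -1], [[0, 0, 0], [0, 0, 0], -1], [[0, 0, 0], [0, 0, 0], -1]]'

```text
clock: 16.9
position: [0.5217, -0.0611, 0.1564]
tcp_rot: [0.243, 2.572, -0.069]
ft_force: [0.9, -0.1, -0.5]
width: 0.0173
```

```bash
cat > chk.py <<'E'
from kin import *
np.set_printoptions(precision=4,suppress=True)
p,r,s=cur(); z=r.as_matrix()[:,2]
e=p+z*TT-F; print("tip rel: along n %.4f slope-down %.4f y %.4f"%(e@N,e@xt,e@ys),"ang",np.degrees(np.arccos(-z@N)),"F.n %.2f down %.2f y %.2f"%(s["ft_force"]@N,s["ft_force"]@xt,s["ft_force"]@ys),s["wrist_torque"],s["clock"],s["width"])
print("q",s["q"])
E
python3 chk.py
```

```text
tip rel: along n 0.0049 slope-down 0.0011 y 0.0002 ang 5.937643618680921 F.n -1.01 down -0.41 y 0.11 [0.1473 0.7171 0.0251] 16.9 0.017251061600140897
q [ 0.3708  0.1494 -0.4647  2.3496  1.0803  0.2305  0.2994]
```

carry_out --targets '[[[-0.003, 0, 0.03], [0, 0, 0], -1], [[-0.002, 0, 0.02], [0, 0, 0], -1], [[0, 0, 0], [0, 0, 0], -1]]'

```text
clock: 17.27
position: [0.5265, -0.0622, 0.1502]
tcp_rot: [0.243, 2.572, -0.07]
ft_force: [-2.1, 0.1, 1.8]
width: 0.0172
```

```bash
python3 chk.py
```

```text
tip rel: along n -0.0030 slope-down 0.0010 y 0.0001 ang 5.940221955329287 F.n 2.67 down 0.53 y -0.26 [-0.0322  0.4784 -0.1133] 17.275 0.01719771339735249
q [ 0.3489  0.1689 -0.4418  2.347   1.1542  0.2261  0.2284]
```

carry_out --targets '[[[-0.001, 0, 0.015], [0, 0, 0], -1], [[-0.001, 0, 0.012], [0, 0, 0], -1], [[0, 0, 0], [0, 0, 0], -1]]'

```text
clock: 17.65
position: [0.5289, -0.0625, 0.1472]
tcp_rot: [0.243, 2.572, -0.07]
ft_force: [-7.4, 0.4, 12.1]
width: 0.0173
```

```bash
python3 chk.py
```

```text
tip rel: along n -0.0069 slope-down 0.0009 y 0.0002 ang 5.908730558453174 F.n 14.11 down -1.65 y -1.02 [-0.0858  0.6527 -0.0912] 17.65 0.01733504074241088
q [ 0.3375  0.1785 -0.4302  2.346   1.1953  0.2241  0.1886]
```

15 N against a 4.5 N spring and about 6–7 mm of travel: the button is at its stop. Holding.

carry_out --targets '[[[0, 0, 0], [0, 0, 0], -1], [[0, 0, 0], [0, 0, 0], -1], [[0, 0, 0], [0, 0, 0], -1], [[0, 0, 0], [0, 0, 0], -1], [[0, 0, 0], [0, 0, 0], -1]]'

```text
clock: 18.27
position: [0.5289, -0.0626, 0.1472]
tcp_rot: [0.243, 2.572, -0.07]
ft_force: [-7.2, 0.6, 10.3]
width: 0.017
```

carry_out --targets '[[[0, 0, 0], [0, 0, 0], -1], [[0, 0, 0], [0, 0, 0], -1], [[0, 0, 0], [0, 0, 0], -1], [[0, 0, 0], [0, 0, 0], -1]]'

```text
clock: 18.77
position: [0.5289, -0.0625, 0.1472]
tcp_rot: [0.243, 2.572, -0.07]
ft_force: [-7.1, 0.4, 10.8]
width: 0.0174
```

```bash
python3 chk.py
python3 - <<'E'
from kin import *
p,r,s=cur(); print("out 10mm", r.inv().apply(N*.01)/.15)
E
```

```text
tip rel: along n -0.0069 slope-down 0.0009 y 0.0002 ang 5.905496186393865 F.n 12.82 down -1.08 y -0.91 [-0.0102  0.6782 -0.1057] 18.775 0.0174226538240112
q [ 0.3376  0.1784 -0.4303  2.346   1.195   0.224   0.1889]
out 10mm [ 0.00687375  0.00014362 -0.06631286]
```

Held for over 1.1 s. Withdrawing along the recess axis.

carry_out --targets '[[[0.007, 0, -0.066], [0, 0, 0], -1], [[0.011, 0, -0.1], [0, 0, 0], -1], [[0.014, 0, -0.13], [0, 0, 0], -1], [[0.014, 0, -0.13], [0, 0, 0], -1], [[0.014, 0, -0.1], [0, 0, 0], -1]]'

```text
clock: 19.4
position: [0.4794, -0.0533, 0.2089]
tcp_rot: [0.244, 2.573, -0.069]
ft_force: [-0.4, -0.6, -1.3]
width: 0.0171
```

```bash
python3 chk.py
python3 - <<'E'
from kin import *
p,r,s=cur(); print(p)
rows(p,r,[.452,-.386,.296],down(65.3),8)
E
```

```text
tip rel: along n 0.0727 slope-down 0.0028 y -0.0002 ang 6.00710095557958 F.n -0.88 down 1.06 y -0.63 [0.1249 0.7032 0.0219] 19.4 0.017111481333624255
q [ 0.5388 -0.0374 -0.6063  2.3613  0.4135  0.2923  0.9433]
[ 0.47942361 -0.05326193  0.20887455]
rows 8 mm/row 43.13089086178749 deg/row 4.349050407079666
[[-0.064, -0.277, -0.046], [0.003, 0.022, 0.009]]
[[-0.068, -0.275, -0.048], [0.003, 0.022, 0.009]]
[[-0.073, -0.273, -0.051], [0.003, 0.022, 0.009]]
[[-0.078, -0.272, -0.054], [0.003, 0.022, 0.009]]
[[-0.082, -0.27, -0.057], [0.003, 0.022, 0.009]]
[[-0.086, -0.268, -0.06], [0.003, 0.022, 0.009]]
[[-0.089, -0.266, -0.064], [0.003, 0.022, 0.009]]
[[-0.092, -0.264, -0.068], [0.003, 0.022, 0.009]]
```

carry_out --targets '[[[-0.06, -0.26, -0.1], [0.003, 0.022, 0.009], -1], [[-0.07, -0.26, -0.08], [0.003, 0.022, 0.009], -1], [[-0.07, -0.27, -0.06], [0.003, 0.022, 0.009], -1], [[-0.08, -0.27, -0.05], [0.003, 0.022, 0.009], -1], [[-0.08, -0.27, -0.05], [0.003, 0.022, 0.009], -1]]'

```text
clock: 20.02
position: [0.4585, -0.2472, 0.271]
tcp_rot: [0.487, 2.874, -0.052]
ft_force: [1.9, 0.3, -1.9]
width: 0.0173
```

Run:
```python
from kin import *
p,r,s=cur(); print(p,s["width"])
rows(p,r,[.4528,-.3868,.30],down(65.3),4)
```

```text
[ 0.45849357 -0.2472169   0.2709821 ] 0.017250231261082185
rows 4 mm/row 35.670275276346395 deg/row 3.5534643041063827
[[-0.077, -0.223, -0.032], [0.001, 0.018, 0.008]]
[[-0.08, -0.221, -0.036], [0.001, 0.018, 0.008]]
[[-0.083, -0.219, -0.04], [0.001, 0.018, 0.008]]
[[-0.086, -0.217, -0.044], [0.001, 0.018, 0.008]]
```

carry_out --targets '[[[-0.077, -0.22, -0.05], [0.001, 0.018, 0.008], -1], [[-0.08, -0.22, -0.05], [0.001, 0.018, 0.008], -1], [[-0.083, -0.22, -0.04], [0.001, 0.018, 0.008], -1], [[-0.086, -0.21, -0.04], [0.001, 0.018, 0.008], -1], [[0, 0, 0], [0, 0, 0], -1]]'

```text
clock: 20.65
position: [0.4522, -0.3868, 0.3025]
tcp_rot: [0.684, 3.063, 0.001]
ft_force: [-0.9, -0.1, -0.7]
width: 0.0174
```

carry_out --targets '[[[0, 0, 0], [0, 0, 0], -1], [[0, 0, 0], [0, 0, 0], -1]]'

```text
clock: 20.9
position: [0.4526, -0.3826, 0.3036]
tcp_rot: [0.675, 3.063, 0.002]
ft_force: [-0.2, 0.4, -1.3]
width: 0.0175
```

Run:
```python
from kin import *
from bench import env
np.set_printoptions(precision=4,suppress=True)
w=env.get_image("wrist"); c=env.get_image("side"); cv2.imwrite("pics/w15.png",w["color"][:,:,::-1]); up(c,280,200,480,440,2.4,"pics/s15.png"); pickle.dump((w,c),open("w15.pkl","wb"))
p,r,s=cur(); print(p,s["width"],r.as_matrix()[:,2]); z=r.as_matrix()[:,2]
print("tip",p+z*.1233, proj(c,p+z*.1233))
rows(p,r,[.4528,-.3868,.30],down(65.3),1)
```

```text
[ 0.4526 -0.3829  0.304 ] 0.01714830128869843 [ 0.0055 -0.0003 -1.    ]
tip [ 0.4533 -0.383   0.1807] (np.float64(364.5583856136429), np.float64(325.4426374035908))
rows 1 mm/row 5.543140037262257 deg/row 0.363121009035436
[[-0.012, -0.023, 0.026], [0.001, 0.002, -0.001]]
```

View pics/w15.png

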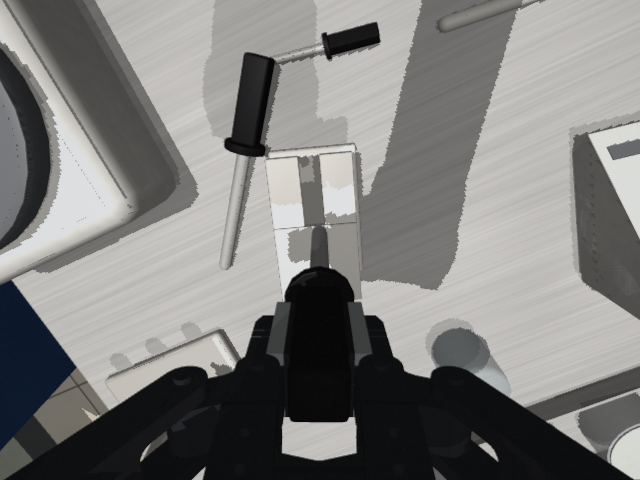

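View pics/s15.png

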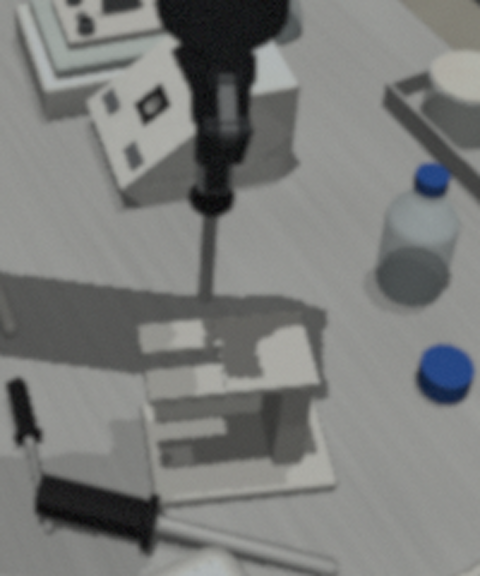

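carry_out --targets '[[[-0.012, -0.024, 0.04], [0.001, 0.002, -0.001], -1], [[0, 0, 0.04], [0, 0, 0], -1], [[0, 0, 0], [0, 0, 0], -1], [[0, 0, 0], [0, 0, 0], -1]]'

```text
clock: 21.5
position: [0.4527, -0.3878, 0.2917]
tcp_rot: [-0.673, -3.067, 0.001]
ft_force: [0.2, -0.7, -1.2]
width: 0.0172
```

Run:
```python
from kin import *
np.set_printoptions(precision=4,suppress=True)
p,r,s=cur(); print(p,s["width"],r.as_matrix()[:,2]); rows(p,r,[.4528,-.387,.2],down(65.3),3)
```

```text
[ 0.4527 -0.3878  0.2917] 0.017216433625880097 [-0.0019 -0.0003 -1.    ]
rows 3 mm/row 30.56502002355995 deg/row 0.042451004606508164
[[0.0, 0.002, 0.204], [-0.0, -0.0, -0.0]]
[[0.0, 0.002, 0.204], [-0.0, -0.0, -0.0]]
[[0.0, 0.002, 0.204], [-0.0, -0.0, -0.0]]
```

carry_out --targets '[[[0, 0.003, 0.13], [0, 0, 0], -1], [[0, 0.002, 0.13], [0, 0, 0], -1], [[0, 0, 0.13], [0, 0, 0], -1], [[0, 0, 0.13], [0, 0, 0], -1], [[0, 0, 0], [0, 0, 0], -1]]'

```text
clock: 22.12
position: [0.4522, -0.3867, 0.2126]
tcp_rot: [-0.673, -3.065, -0.001]
ft_force: [0.2, -0.1, -1.1]
width: 0.0175
```

Run:
```python
from kin import *
from bench import env
np.set_printoptions(precision=4,suppress=True)
w=env.get_image("wrist"); up(w,220,120,420,300,4,"pics/w16.png")
p,r,s=cur(); print(p,s["ft_force"],s["wrist_torque"],r.as_matrix()[:,2]); rows(p,r,[.4528,-.387,.15],down(65.3),3)
```

```text
[ 0.4528 -0.3871  0.2137] [ 0.0542 -0.2894 -0.6106] [-0.0249  0.0118 -0.0253] [-0.0024  0.0002 -1.    ]
rows 3 mm/row 21.2457914928788 deg/row 0.050581289223569026
[[-0.0, 0.0, 0.142], [-0.0, -0.0, -0.0]]
[[-0.0, 0.0, 0.142], [-0.0, -0.0, -0.0]]
[[-0.0, 0.0, 0.142], [-0.0, -0.0, -0.0]]
```

View pics/w16.png

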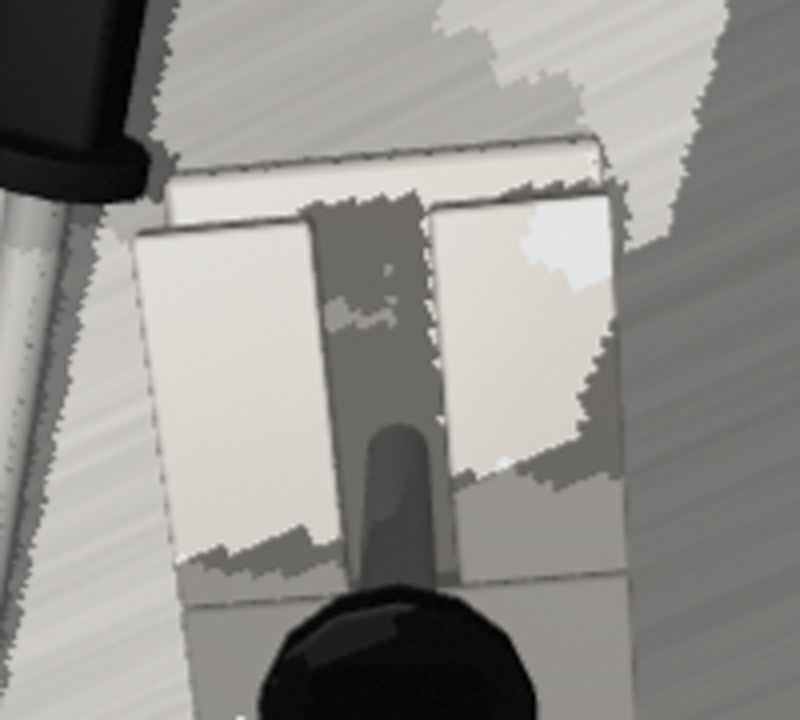

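The shaft (crop (398,500)) is inside the slot, between walls at 330 and 445. Lowering on.

carry_out --targets '[[[0, 0, 0.14], [0, 0, 0], -1], [[0, 0, 0.14], [0, 0, 0], -1], [[0, 0, 0.11], [0, 0, 0], -1], [[0, 0, 0], [0, 0, 0], -1], [[0, 0, 0], [0, 0, 0], -1]]'

```text
clock: 22.8
position: [0.4533, -0.3875, 0.1562]
tcp_rot: [-0.674, -3.068, 0.002]
ft_force: [-0.1, -0.2, -1.1]
width: 0.0176
```

Run:
```python
from kin import *
np.set_printoptions(precision=4,suppress=True)
p,r,s=cur(); print(p,s["ft_force"],s["wrist_torque"],r.as_matrix()[:,2])
```

```text
[ 0.4533 -0.3875  0.1562] [-0.0932 -0.241  -1.1364] [ 0.0212 -0.0199  0.0146] [-0.0008 -0.0012 -1.    ]
```

carry_out --targets '[[[0, 0, 0.04], [0, 0, 0], -1], [[0, 0, 0.012], [0, 0, 0], -1], [[0, 0, 0], [0, 0, 0], -1]]'

```text
clock: 23.18
position: [0.453, -0.3873, 0.1484]
tcp_rot: [-0.674, -3.068, 0.002]
ft_force: [-1.3, 1.9, 5.1]
width: 0.0174
```

Run:
```python
from kin import *
np.set_printoptions(precision=4,suppress=True)
p,r,s=cur(); print(p,s["ft_force"],s["wrist_torque"],r.as_matrix()[:,2])
```

```text
[ 0.453  -0.3873  0.1484] [-1.2512  1.8564  5.1301] [0.2599 0.3572 0.0056] [-0.0012 -0.001  -1.    ]
```

The collar rests on the plate (TCP at 0.148, as at the pick). Releasing.

carry_out --targets '[[[0, 0, 0], [0, 0, 0], 0], [[0, 0, 0], [0, 0, 0], 0], [[0, 0, 0], [0, 0, 0], 0], [[0, 0, 0], [0, 0, 0], 0]]'

```text
clock: 23.68
position: [0.4527, -0.3872, 0.1474]
tcp_rot: [-0.673, -3.067, 0.001]
ft_force: [0.4, 0.4, -0.0]
width: 0.0427
```

Run:
```python
from kin import *
from bench import env
w=env.get_image("wrist"); cv2.imwrite("pics/w17.png",w["color"][:,:,::-1]); p,r,s=cur(); print(p,s["width"],s["ft_force"])
```

```text
[ 0.4527753  -0.38720609  0.14739629] 0.042711785722848415 [0.15641244 0.34885058 0.17982382]
```

View pics/w17.png

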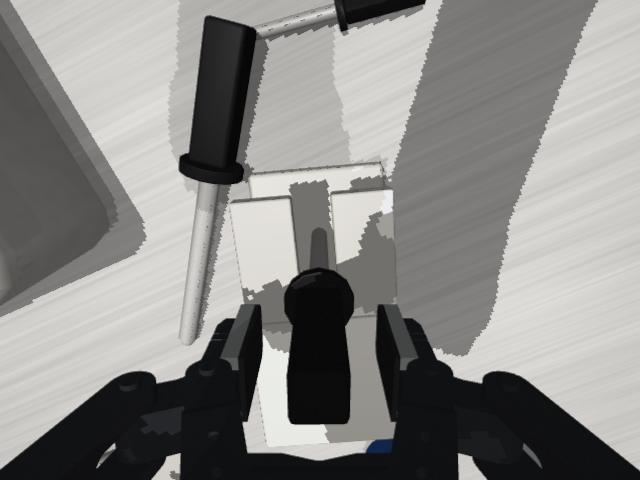

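Released, hanging upright and clear of both fingers. Rising straight up and away.

carry_out --targets '[[[0, 0, -0.2], [0, 0, 0], 0], [[0, 0, -0.3], [0, 0, 0], 0], [[0, 0, -0.3], [0, 0, 0], 0], [[0, 0.15, -0.3], [0, 0, 0], 0], [[0, 0.3, -0.1], [0, 0, 0], 0]]'

```text
clock: 24.35
position: [0.4816, -0.3276, 0.3306]
tcp_rot: [0.68, 3.065, -0.005]
ft_force: [0.7, 0.5, -1.2]
width: 0.0427
```

carry_out --targets '[[[0, 0.35, 0], [0, 0, 0], 0], [[0, 0.3, 0], [0, 0, 0], 0], [[0, 0, 0], [0, 0, 0], 0], [[0, 0, 0], [0, 0, 0], 0]]'

```text
clock: 24.85
position: [0.5219, -0.2379, 0.3272]
tcp_rot: [-0.674, -3.067, 0.002]
ft_force: [0.3, -0.8, 0.1]
width: 0.043
```

Run:
```python
from kin import *
from bench import env
np.set_printoptions(precision=4,suppress=True)
s=env.get_image("side"); c=env.get_image("scene"); w=env.get_image("wrist")
for n,im in [("side",s),("scene",c),("wrist",w)]: cv2.imwrite(f"pics/{n}9.png",im["color"][:,:,::-1])
C=cloud(s); d0=pickle.load(open("im0.pkl","rb")); C0=cloud(d0["side"])
m=lambda C:(C[...,2]>.145)&(C[...,2]<.2)&(abs(C[...,0]-.45)<.04)&(abs(C[...,1]+.39)<.04)
for X in (C0,C): P=X[m(X)]; print("handle",P.mean(0),P[:,2].max())
p,r,st=cur(); print(p,st["clock"],st["joint_vel"])
```

```text
handle [ 0.4507 -0.3921  0.1747] 0.19349772595542114
handle [ 0.4507 -0.3924  0.1746] 0.19361603928206994
[ 0.5216 -0.2388  0.3271] 25.0 [ 0.0021  0.0002 -0.004   0.0001 -0.0005  0.0008 -0.0014]
```

View pics/side9.png

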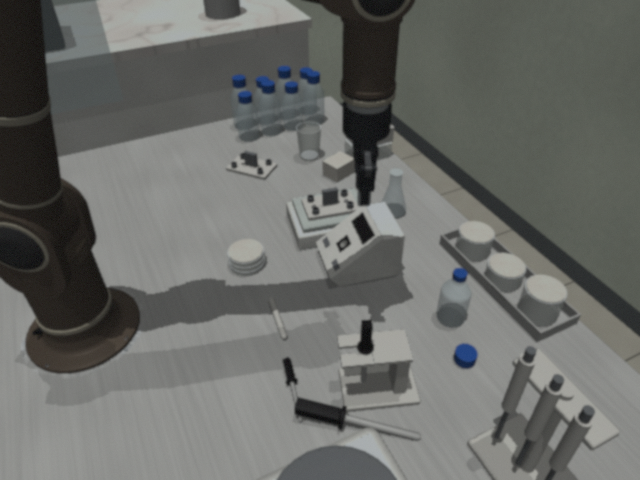

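View pics/scene9.png

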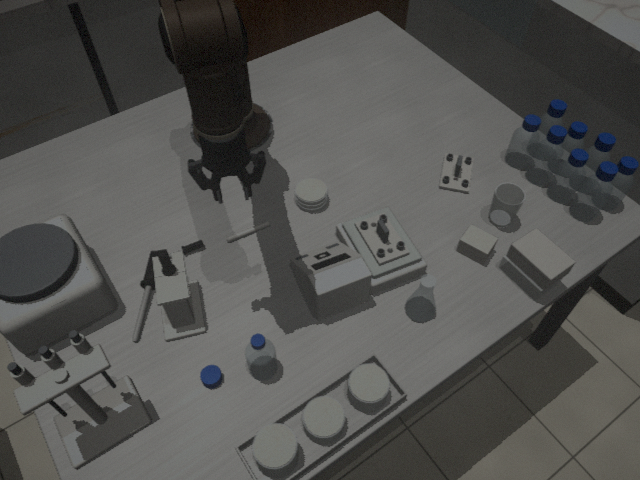

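The carrier is on the deck, the stylus hangs in the fork (its handle reads within 0.3 mm of the start), and the named bystanders are at the same pixels as at the start. Handing in.

```bash
python3 -c "
from bench import env
print(env.sign_off())"
```

```text
the job is handed in; nothing more can be done
None
```

The shaker is ready, and I handed the job in at about 25 s of the 64 s allowed.

- **Carrier:** I fitted the one with holes measured 84.7 mm apart. Both pins show in the holes, its top reads a level 69 mm above the bench (70 mm expected), and the gripper let go of it.
- **Button:** I pressed it with the stylus about 6° off the recess axis, until the push read about 14 N against its 4.5 N spring. The tip had then travelled 6–7 mm, and I held it there for about 1.1 s or a little more. That the button was fully home is inferred from force and travel, as I had no direct reading of it.
- **Stylus:** It hangs in the fork again, with the handle within 0.3 mm of where it started. The arm stands clear.
- **Other things on the bench:** By eye, the named bystanders are where they were in the first pictures.
- **Disagreement:** The two spare styli, small and large, stood upright and unsupported in the first pictures but were lying on the bench when I first came to the fork. The arm had not been near them, so they seem to have toppled on their own, and I left them as they lay.

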